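Ready the isolation base: park pin, load ballast, fit and turn the handwheel

ROBOT

A 6-joint arm with a two-finger parallel gripper is mounted at the origin on the work surface. World frame = base frame: x ahead of the robot, y to its left, z up, the work surface at z = 0. Lengths are in m, angles in rad, forces in N, time in s.
With the tool pointing down it reaches from about 0.225 to 0.875 m from the base axis. Payload 3.4 kg.
Tool frame: the origin (TCP) lies on the mounting face of the last link; the fingertips stand 173 mm ahead of it and the grasp point (between the pads) lies 155 mm ahead of it; z points along the fingers, y is the line along which they close (so a half turn about z gives the same grasp; the last joint's range is limited). The gripper opens to 85 mm and grips with 20 to 120 N. Pads are 22 mm wide; open, the fingers measure 114 mm over their backs; the gripper's body (76 mm by 85 mm) begins 54 mm behind the grasp point. The pads swing forward as they close: fully open they stand 13 mm farther back than shut.
Start: joints at [1.057, 0.276, 1.505, -0, 1.361, -0.121], TCP at [0.22, 0.531, 0.405] pointing down, gripper open.
Joint ranges: [-2.89, 2.89], [-0.75, 2.08], [0.22, 2.7], [-1.18, 4.32], [0.11, 2.71], [-2.7, 2.7]. Speed limits (rad/s): [2.57, 2.57, 3.14, 3.14, 3.14, 3.14].

INTERFACE

Orientations are given as a unit quaternion [w, x, y, z].
In Python, from rig import manip gives the robot as it stands.
- The arm moves only by the tool carry_out, never from a script. Its arguments are lists of equal length, an entry for each row: "linear": the shift along the world's x, y, z each as a share of 500 mm, from -1 to 1, a list of three; "angular": the turn, a rotation vector about the world's x, y, z each as a share of 0.08 rad, from -1 to 1, a list of three; "hand": the opening, from 0 (shut) to 1 (fully open). In form: {"linear": [[x, y, z], ...], "angular": [[rx, ry, rz], ...], "hand": [hand, ...]}. A call has 1 to 8 rows; each row shifts and turns the commanded pose from where the row before left it; what a row does not reach is not made up. A row lasts 1/12 s, in which the tool goes at most 41.7 mm and 7.16 degrees, less where a joint would pass 70% of its speed; a pose out of reach is approached as far as the arm can. A call with a number of a shift or a turn outside -1 to 1 is refused whole. A call with a gripper value outside its range is refused whole. The fingers move at their own pace and stop on an object; "force" is the grip in N (left out, the last holds). Time passes only in rows, so rows that do not move let the fingers close. It gives the time, the measured TCP pose, the force, the opening and the grip force at its end, in the units of the state.
- manip.get_state(): the state, without advancing time (a new reading comes with each control period).
- manip.get_image(name): name is "side" or "top"; returns the picture (384x512x3 uint8, red, green, blue); there is no depth.
- manip.camera_params(name): a dict with "fx", "fy", "cx", "cy" (pixels), "view" (4x4, takes a point from world to camera coordinates). Camera axes: x right, y down, z forward; pixel columns grow to the right and rows downward; lengths in m; the calibration is good to about 2 mm. A picture is of the moment at which its call begins. camera_params takes no time and is no camera call.
- manip.sign_off(): hands the job in; it is judged then, once.
The state is a dict: "clock": time; "qpos": joint angles; "qd": joint speeds; "effort": joint torques, N m; "position": TCP position; "ee_rot": TCP orientation; "contact_force": force on the tool from outside, world axes, zero at the start; "moment": the same for the moment, N m; "width": finger opening in m; "gripper_force": force on a finger pad.
Only numpy, scipy, OpenCV 4.12 (cv2) and the standard library are available. Lean on these libraries where they do the work, as an engineer would, in place of code of your own. Each camera call takes 0.05 s, during which the arm holds its last target. There are 200 camera calls.

TASK

Get the isolation base ready for use: first draw the transport pin out of its bore and hang it upright in the notch on the side of the base, then set every ballast weight on the cart upright into a pocket of the base, one to a pocket, fully down. Then fit the handwheel's square bore onto the square shaft, fully home, and with it turn the shaft clockwise as far as it goes. Leave the wheel on the shaft, let go of everything, and leave the pot, the headshell and the tweezers where they are.

Things in the scene. Friction and masses are not known exactly. Their poses are not given: they have to be found in the camera images.
- base: compact isolation base for hi-fi gear, dark wood on black, fixed to the cart top: plate 200 mm (its x) by 280 mm (its y), top 36 mm above the cart top, origin at the centre of its underside. On it: the upright square shaft in the middle, four round pockets near the corners, a transport pin in a bore beside the shaft, a forked notch jutting out of the +y side
- pocket0 (a point): centre of the floor of round pocket 0 in the base (55 mm diameter, 20 mm deep, floor 16 mm above the cart top); takes one ballast weight, any weight in any pocket
- pocket1 (a point): centre of the floor of round pocket 1 in the base (55 mm diameter, 20 mm deep, floor 16 mm above the cart top); takes one ballast weight, any weight in any pocket
- pocket2 (a point): centre of the floor of round pocket 2 in the base (55 mm diameter, 20 mm deep, floor 16 mm above the cart top); takes one ballast weight, any weight in any pocket
- pocket3 (a point): centre of the floor of round pocket 3 in the base (55 mm diameter, 20 mm deep, floor 16 mm above the cart top); takes one ballast weight, any weight in any pocket
- pin_bore (a point): centre of the mouth of the transport pin's bore, at the base's top face (bore 16 mm diameter, 32 mm deep, 42 mm from the shaft's axis, so that the pin standing in it blocks the handwheel)
- notch (a point): middle of the side notch, at the height of its upper face (36 mm above the cart top): two prongs 10 mm thick, 36 mm long along the base's y, with an 18 mm gap between them (gap centre line = point y axis), open at the outer end and from above. The pin hangs upright in the gap with its collar resting on the prongs; its axis may be anywhere within 10 mm along the gap from this point
- shaft_seat (a point): point on the shaft's axis where the handwheel's underside rests when fully home: top of the round collar (44 mm diameter), 46 mm above the cart top. The 20 mm square shaft stands 26 mm above this point (the last 4 mm is a 16.5 mm square lead-in), its sides along the point's x and y axes; turns with the shaft
- shaft (a joint): angle of the square shaft, rad, growing clockwise as seen from above; range 0 to its stop at 1.25; stiff, stays where left
- wheel: black handwheel, 100 mm diameter rim 12 mm high, square hub 48 mm wide and 36 mm high, 64 mm high overall; origin at the centre of its underside, z up. The hub's underside has a 21.5 mm square bore, 30 mm deep, sides along the wheel's x and y (parallel to the hub's sides). On top of the hub a grip bar 68 mm long along the wheel's x, 16 mm wide, from 36 to 64 mm height
- pin: steel transport pin, 70 mm long, upright: shank 14 mm diameter and 30 mm long, collar 26 mm diameter from 30 to 36 mm, grip 16 mm diameter from 36 to 70 mm; origin at the shank's lower end, z up its axis. At the start it stands in its bore with the collar on the base's top
- weight0: steel ballast weight, round, 62 mm high: body 52 mm diameter up to 30 mm, above it a neck 28 mm diameter to grip; origin at the centre of its underside, z up its axis. All four are alike; 2 to 4 of them are present at a start, standing on the cart top
- weight1: steel ballast weight, round, 62 mm high: body 52 mm diameter up to 30 mm, above it a neck 28 mm diameter to grip; origin at the centre of its underside, z up its axis. All four are alike; 2 to 4 of them are present at a start, standing on the cart top
- weight2: steel ballast weight, round, 62 mm high: body 52 mm diameter up to 30 mm, above it a neck 28 mm diameter to grip; origin at the centre of its underside, z up its axis. All four are alike; 2 to 4 of them are present at a start, standing on the cart top
- weight3: steel ballast weight, round, 62 mm high: body 52 mm diameter up to 30 mm, above it a neck 28 mm diameter to grip; origin at the centre of its underside, z up its axis. All four are alike; 2 to 4 of them are present at a start, standing on the cart top
- pot: green ceramic pot, 90 mm diameter, 90 mm high, a bystander; origin at its underside
- headshell: chrome headshell, about 70 mm long, lying on the cart top, a bystander; origin at its underside
- tweezers: stainless tweezers, 130 mm long, lying on the cart top, a bystander; origin at its underside

How it is judged:
On the way, in this order (a step that is already met when the one before it is completed fails the run):
1. the transport pin is drawn clear of its bore (z of pin in the frame of pin_bore above 0.003 m), for 0.1 s.
2. the pin hangs upright in the side notch, collar on the prongs (x of pin in the frame of notch between -0.005 and 0.005 m and y of pin in the frame of notch between -0.016 and 0.016 m and z of pin in the frame of notch between -0.035 and -0.025 m and angle between pin's own z axis and vertical below 0.15 rad), for 0.2 s.
3. every ballast weight present stands fully down in a pocket (((horizontal distance between weight0 and pocket0 below 0.005 m and z of weight0 in the frame of pocket0 below 0.004 m) or (horizontal distance between weight0 and pocket1 below 0.005 m and z of weight0 in the frame of pocket1 below 0.004 m) or (horizontal distance between weight0 and pocket2 below 0.005 m and z of weight0 in the frame of pocket2 below 0.004 m) or (horizontal distance between weight0 and pocket3 below 0.005 m and z of weight0 in the frame of pocket3 below 0.004 m)) and angle between each of weight0, weight1, weight2, weight3's own z axis and vertical below 0.1 rad and ((horizontal distance between weight1 and pocket0 below 0.005 m and z of weight1 in the frame of pocket0 below 0.004 m) or (horizontal distance between weight1 and pocket1 below 0.005 m and z of weight1 in the frame of pocket1 below 0.004 m) or (horizontal distance between weight1 and pocket2 below 0.005 m and z of weight1 in the frame of pocket2 below 0.004 m) or (horizontal distance between weight1 and pocket3 below 0.005 m and z of weight1 in the frame of pocket3 below 0.004 m)) and ((horizontal distance between weight2 and pocket0 below 0.005 m and z of weight2 in the frame of pocket0 below 0.004 m) or (horizontal distance between weight2 and pocket1 below 0.005 m and z of weight2 in the frame of pocket1 below 0.004 m) or (horizontal distance between weight2 and pocket2 below 0.005 m and z of weight2 in the frame of pocket2 below 0.004 m) or (horizontal distance between weight2 and pocket3 below 0.005 m and z of weight2 in the frame of pocket3 below 0.004 m)) and ((horizontal distance between weight3 and pocket0 below 0.005 m and z of weight3 in the frame of pocket0 below 0.004 m) or (horizontal distance between weight3 and pocket1 below 0.005 m and z of weight3 in the frame of pocket1 below 0.004 m) or (horizontal distance between weight3 and pocket2 below 0.005 m and z of weight3 in the frame of pocket2 below 0.004 m) or (horizontal distance between weight3 and pocket3 below 0.005 m and z of weight3 in the frame of pocket3 below 0.004 m))), for 0.2 s.
4. the handwheel is fully home on the square shaft (horizontal distance between wheel and shaft_seat below 0.004 m and z of wheel in the frame of shaft_seat below 0.004 m and angle between wheel's own z axis and vertical below 0.08 rad and (angle between the x axis of wheel and the x axis of shaft_seat, either way round below 0.15 rad or angle between the x axis of wheel and the y axis of shaft_seat, either way round below 0.15 rad)), for 0.2 s.
5. the shaft is turned clockwise to its stop with the wheel on it (all of step 4 and value of joint shaft above 1.1 rad), for 0.2 s.
At the end, for the whole second after the job is handed in: Pin upright in the notch (5 mm across, 16 mm along, collar down within 5 mm); every weight present upright in a pocket (5 mm of centre, under 4 mm off its floor); wheel square on the shaft (4 mm of axis, under 4 mm off its seat); shaft at 1.1 rad or more; all at rest (all of step 2 and all of step 3 and all of step 5 and linear speed of each of weight0, weight1, weight2, weight3, pin, wheel below 0.02 m/s); the robot touches nothing.
It fails at once if the pot is moved more than 25 mm (distance of pot from where it was at the start of the episode above 0.025 m).
It fails at once if the headshell is moved more than 25 mm (distance of headshell from where it was at the start of the episode above 0.025 m).
It fails at once if the tweezers is moved more than 25 mm (distance of tweezers from where it was at the start of the episode above 0.025 m).
Of weight0, weight1, weight2, weight3 only 2 to 4 are there at a start; the rules pass over those that are not, and their reading is None.
At some moment in a run one of weight0, weight1, weight2, weight3, wheel may be knocked a few centimetres aside while the robot is not near it.
It also fails if it takes over 210 s, if anything falls off the work surface, if the arm or the gripper's body presses on something with over 40 N, if the wrist force passes 120 N, or if a joint passes its speed limit or range.

## Working session

There is one attempt and no reset: what is moved stays moved. The work goes in short steps, Python scripts to look and compute and a tool call to move; the robot and the scene stay as the last step left them, time stands still between calls to the robot, and variables do not carry over. Pictures are saved under pics/ and viewed, at most 17 in all, crops included, and the job is handed in when it is done.

Besides the shell and the picture viewer there is one more tool, called after "Request:" by a JSON object that holds its "method" and its "body", one argument or row to a line. carry_out: Moves the arm, as the interface text tells. Its arguments: {"type":"object","properties":{"linear":{"type":"array"},"angular":{"type":"array"},"hand":{"type":"array"},"force":{"type":"number"}},"required":["linear","angular","hand"]}

```bash
mkdir -p pics; ls; python3 - <<'E'
from rig import manip
import cv2
for n in("side","top"):
    im=manip.get_image(n); cv2.imwrite(f"pics/{n}0.png",im[:,:,::-1])
    p=manip.camera_params(n); print(n,p)
print(manip.get_state())
E
```

```text
pics
side {'fx': 450.0710976696388, 'fy': 450.0710976696388, 'cx': 252.24767120998234, 'cy': 192.79018818191992, 'view': array([[-0.99330837, -0.1153217 ,  0.00627643,  0.56615011],
       [-0.05876123,  0.45785223, -0.88708424,  0.08693279],
       [ 0.09942639, -0.88151701, -0.4615649 ,  1.36397348],
       [ 0.        ,  0.        ,  0.        ,  1.        ]])}
top {'fx': 452.94544624457126, 'fy': 452.94544624457126, 'cx': 255.77668011299008, 'cy': 191.49663671735715, 'view': array([[ 0.00999725, -0.99991781, -0.00802655,  0.04046555],
       [-0.99735668, -0.00939327, -0.07205147,  0.57860299],
       [ 0.07197016,  0.00872565, -0.99736862,  1.13171364],
       [ 0.        ,  0.        ,  0.        ,  1.        ]])}
{'clock': 0.1, 'qpos': array([ 1.05700952e+00,  2.76579970e-01,  1.50600853e+00,  1.93443902e-05,
        1.36072622e+00, -1.20997411e-01]), 'qd': array([ 0.00011827, -0.00233585, -0.00445722,  0.00123514,  0.0004882 ,
        0.00053611]), 'effort': array([ 1.57726245e-03, -4.17701304e+01, -2.46404082e+01,  4.36584912e-05,
        5.75094775e-03,  3.01606804e-05]), 'position': array([0.22000237, 0.53105337, 0.40389768]), 'ee_rot': array([-2.77705434e-04,  1.95136526e-01,  9.80775711e-01, -8.15075574e-04]), 'contact_force': array([-0.06289355,  0.43542079,  1.68914101]), 'moment': array([-0.00671467,  0.04589505, -0.0177437 ]), 'gripper_force': 0.0, 'width': 0.08529043176484637}
```

View pics/top0.png

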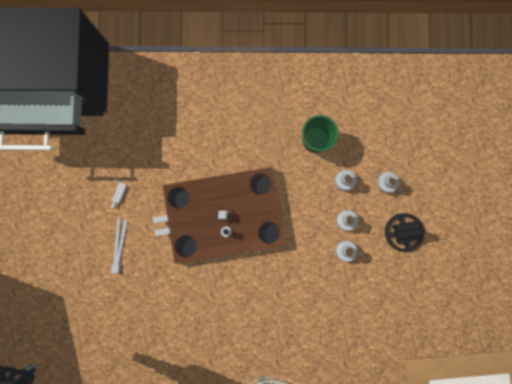

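View pics/side0.png

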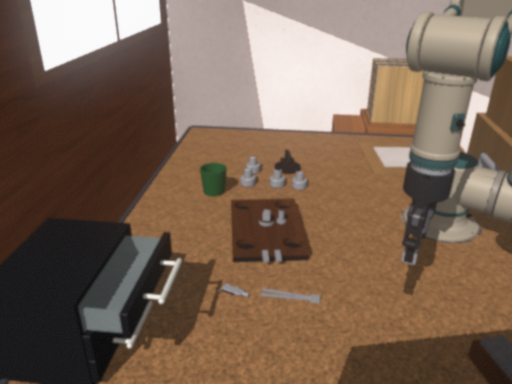

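The top view shows the base around (225,215), with the shaft at (222,214), the pin at (226,231) and the notch at (161,226). The four weights are at (346,180), (389,182), (347,220) and (347,251), the wheel at (405,232) and the pot at (319,133). The side view shows the same objects, with the arm to the right and clear of them. I'll enlarge both views.

```bash
python3 - <<'E'
import cv2
t=cv2.imread("pics/top0.png"); s=cv2.imread("pics/side0.png")
cv2.imwrite("pics/t1.png",cv2.resize(t[150:280,150:300],None,fx=4.5,fy=4.5,interpolation=cv2.INTER_CUBIC))
cv2.imwrite("pics/s1.png",cv2.resize(s[140:270,190:330],None,fx=4.5,fy=4.5,interpolation=cv2.INTER_CUBIC))
cv2.imwrite("pics/t2.png",cv2.resize(t[160:270,320:440],None,fx=5,fy=5,interpolation=cv2.INTER_CUBIC))
E
```

```text
(no output)
```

View pics/t1.png

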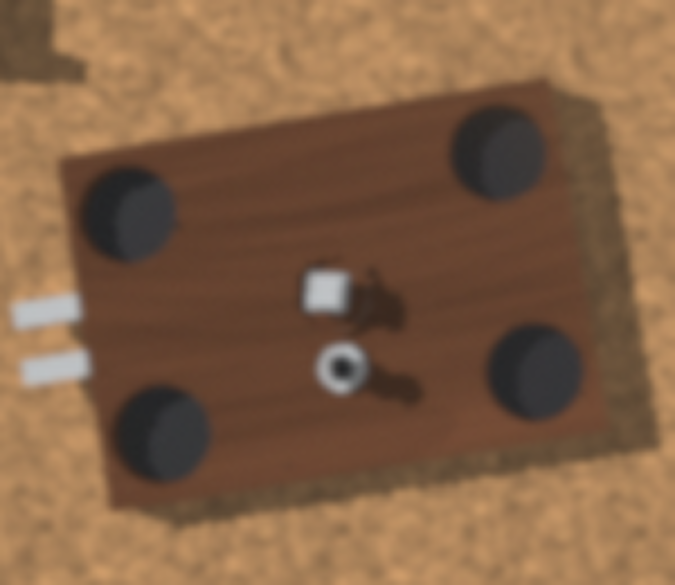

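View pics/s1.png

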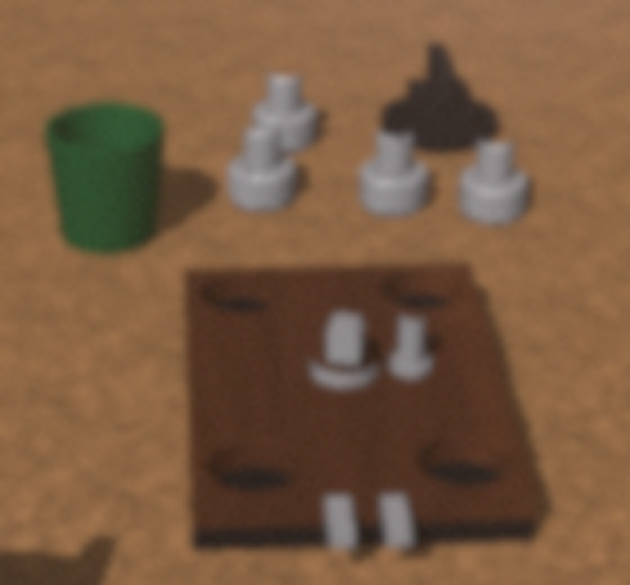

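View pics/t2.png

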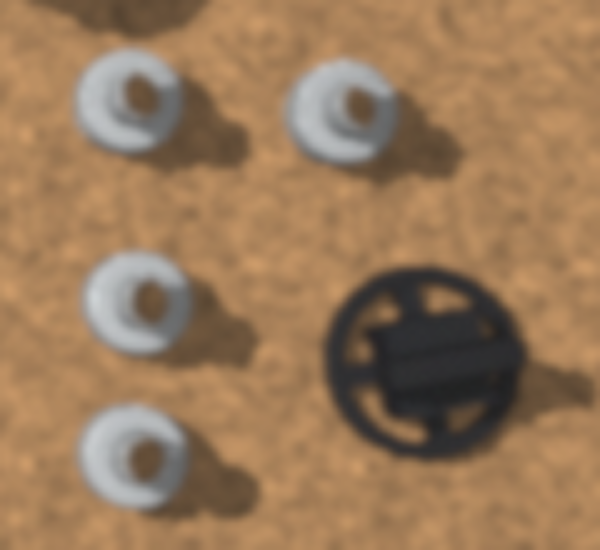

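The enlarged top view shows four pockets at crop positions (129,213), (498,152), (163,432) and (535,371). The shaft's square top is at (326,291), the pin at (341,368) and the two prongs around (50,340). The wheel's bar runs from (385,372) to (522,352). The side crop shows all four weights upright and the pin standing to the right of the shaft. Next I'll measure these.

```bash
cat > h.py <<'E'
import numpy as np, cv2
from rig import manip
P={n:manip.camera_params(n) for n in("side","top")}
def img(n): return cv2.cvtColor(manip.get_image(n),cv2.COLOR_RGB2BGR)
def ray(n,u,v):
    p=P[n];R=p["view"][:3,:3];t=p["view"][:3,3]
    return -R.T@t, R.T@np.array([(u-p["cx"])/p["fx"],(v-p["cy"])/p["fy"],1])
def on(n,u,v,z):
    c,d=ray(n,u,v); return c+d*(z-c[2])/d[2]
def tri(a,b):
    (c1,d1),(c2,d2)=ray("top",*a),ray("side",*b)
    s=np.linalg.lstsq(np.c_[d1,-d2],c2-c1,rcond=None)[0]
    p,q=c1+s[0]*d1,c2+s[1]*d2
    return (p+q)/2,np.linalg.norm(p-q)
def proj(n,X):
    p=P[n];c=p["view"][:3]@np.r_[X,1]; return np.array([p["fx"]*c[0]/c[2]+p["cx"],p["fy"]*c[1]/c[2]+p["cy"]])
def cnts(m): return cv2.findContours(m.astype(np.uint8)*255,cv2.RETR_EXTERNAL,cv2.CHAIN_APPROX_NONE)[0]
def grey(im):
    h=cv2.cvtColor(im,cv2.COLOR_BGR2HSV); return (h[...,1]<70)&(h[...,2]>95)
def weights(im):  # silhouette of body, mean height 15 mm
    out=[]
    for c in cnts(grey(im)):
        c=cv2.convexHull(c);a=cv2.contourArea(c);m=cv2.moments(c)
        if 250<a<650:
            u,v=m["m10"]/m["m00"],m["m01"]/m["m00"]
            out.append((u,v,a))
    return out
E
python3 - <<'E'
from h import *
t=cv2.imread("pics/top0.png");s=cv2.imread("pics/side0.png")
np.set_printoptions(precision=4,suppress=True)
for u,v,a in weights(t): print("W?",round(u,1),round(v,1),a,on("top",u,v,.015)[:2], "z.046",on("top",u,v,.031)[:2])
def blobs(im,m,x0,y0,x1,y1,amin):
    k=np.zeros(m.shape,bool);k[y0:y1,x0:x1]=1;r=[]
    for c in cnts(m&k):
        if cv2.contourArea(c)>=amin: r.append(c)
    return r
ht=cv2.cvtColor(t,cv2.COLOR_BGR2HSV);hs=cv2.cvtColor(s,cv2.COLOR_BGR2HSV)
print("pockets")
for c in blobs(t,ht[...,2]<75,160,165,290,265,100):
    (u,v),r,_=cv2.fitEllipse(c); print(round(u,1),round(v,1),r,on("top",u,v,.036)[:2],cv2.contourArea(c))
print("top greys")
for c in blobs(t,grey(t),145,165,290,265,8):
    r=cv2.minAreaRect(c);print(r,on("top",*r[0],.072)[:2],on("top",*r[0],.076)[:2],on("top",*r[0],.036)[:2])
print("side greys")
for c in blobs(s,grey(s),220,140,320,270,8):
    x=c[:,0];print(cv2.boundingRect(c),x[x[:,1].argmin()])
print("wheel")
for c in blobs(t,ht[...,2]<75,375,205,435,260,200): print(cv2.minEnclosingCircle(c),cv2.fitEllipse(c),cv2.boundingRect(c))
brown=(ht[...,2]<135)&(ht[...,0]<12)
for n,im in(("t",t),("s",s)):
    h=cv2.cvtColor(im,cv2.COLOR_BGR2HSV);print(n,h[205,200],h[230,262],h[240,130] )
E
```

```text
W? 476.2 379.2 567.5 [ 0.1181 -0.504 ] z.046 [ 0.1233 -0.4965]
W? 346.3 250.8 367.0 [ 0.4304 -0.1843] z.046 [ 0.4313 -0.1813]
W? 118.4 245.1 550.5 [0.4387 0.3942] z.046 [0.4395 0.3892]
W? 347.0 220.0 359.5 [ 0.5082 -0.1866] z.046 [ 0.508  -0.1836]
W? 388.0 182.2 368.5 [ 0.6057 -0.2916] z.046 [ 0.6042 -0.2871]
W? 345.3 179.8 357.5 [ 0.6107 -0.1826] z.046 [ 0.6091 -0.1796]
pockets
185.2 245.8 (20.634782791137695, 20.9273681640625) [0.4397 0.2205] 337.0
268.1 232.0 (20.364831924438477, 20.48874855041504) [0.4761 0.0141] 326.0
177.7 197.0 (20.639802932739258, 20.875703811645508) [0.5614 0.242 ] 336.5
259.9 183.6 (19.9102840423584, 20.32834815979004) [0.5971 0.0357] 316.0
top greys
((162.08108520507812, 231.4864959716797), (6.904757499694824, 16.111101150512695), 80.53767395019531) [0.4753 0.2715] [0.4754 0.2706] [0.4747 0.2792]
((225.5, 231.5), (11.0, 11.0), 90.0) [0.4768 0.1179] [0.4769 0.1176] [0.4762 0.1206]
((160.09999084472656, 218.69996643066406), (6.505383014678955, 16.12203598022461), 81.8698959350586) [0.5062 0.2771] [0.5061 0.2762] [0.5065 0.285 ]
((222.0, 214.5), (9.0, 10.0), 90.0) [0.5178 0.127 ] [0.5177 0.1266] [0.5186 0.13  ]
side greys
(274, 249, 8, 13) [275 249]
(262, 249, 7, 13) [264 249]
(276, 210, 10, 15) [279 210]
(259, 209, 14, 18) [264 209]
(292, 171, 16, 19) [297 171]
(270, 169, 15, 19) [274 169]
(240, 156, 21, 31) [251 156]
wheel
((404.7557678222656, 232.03225708007812), 19.52960205078125) ((404.6663513183594, 232.2324981689453), (36.32231521606445, 38.41586685180664), 116.24048614501953) (386, 214, 39, 38)
t [ 11 137  99] [120   6  41] [ 15 121 187]
s [ 14 133 146] [ 10 151  81] [60  7 71]
```

```bash
python3 - <<'E'
from h import *
np.set_printoptions(precision=4,suppress=True)
T=lambda p:((p[0]+.5)/4.5+149.5,(p[1]+.5)/4.5+149.5)
T2=lambda p:((p[0]+.5)/5+319.5,(p[1]+.5)/5+159.5)
S=lambda p:((p[0]+.5)/4.5+189.5,(p[1]+.5)/4.5+139.5)
for n,a,b in [("wc",T2((151,300)),S((395,133))),("wd",T2((148,458)),S((496,143))),("wa",T2((137,95)),S((263,128))),("wb",T2((358,105)),S((284,77))),
 ("pin",T((342,367)),S((411,320))),("shaft",T((326,291)),S((347,314))),
 ("c1",T((62,158)),S((195,525))),("c2",T((112,508)),S((548,510))),("c3",T((545,80)),S((188,270))),("c4",T((607,432)),S((470,265))),
 ("bar far end",T2((522,352)),S((437,48))),("prongL",T((80,305)),S((337,496))),("prongR",T((88,363)),S((394,495)))]:
    print(n,*tri(a,b))
# wheel: bar ends at z=.064
for z in(.064,): print([on("top",*T2(p),z)[:2] for p in((390,374),(522,353))], on("top",404.7,232.1,.01)[:2])
t=cv2.imread("pics/top0.png")
c=t[205:262,376:436];c=cv2.resize(c,None,fx=10,fy=10,interpolation=cv2.INTER_CUBIC)
c=np.clip(c.astype(float)*4-60,0,255).astype(np.uint8);cv2.imwrite("pics/wh.png",c)
c=cv2.resize(t[203:243,205:245],None,fx=14,fy=14,interpolation=cv2.INTER_CUBIC);cv2.imwrite("pics/sh.png",c)
E
```

```text
wc [ 0.5067 -0.1846  0.0609] 0.003986617721941113
wd [ 0.4297 -0.1835  0.0575] 0.004288535244775905
wa [ 0.6073 -0.178   0.0623] 0.0034672669282802674
wb [ 0.6037 -0.2871  0.059 ] 0.0035155146949914077
pin [0.4763 0.1177 0.07  ] 0.0027199745747424255
shaft [0.5165 0.1264 0.0764] 0.003555251315959309
c1 [0.5905 0.282  0.0195] 0.0057704984970705486
c2 [0.3916 0.2486 0.0237] 0.010886623002107321
c3 [0.6365 0.0087 0.0366] 0.0036732898138284098
c4 [ 0.4418 -0.027   0.0345] 0.0017377638199499788
bar far end [ 0.4832 -0.3655  0.0591] 0.004008802949799415
prongL [0.5087 0.2667 0.0359] 0.002617929937096338
prongR [0.4764 0.2615 0.0358] 0.002907752291047332
[array([ 0.4739, -0.2996]), array([ 0.4847, -0.3636])] [ 0.4789 -0.334 ]
```

View pics/wh.png

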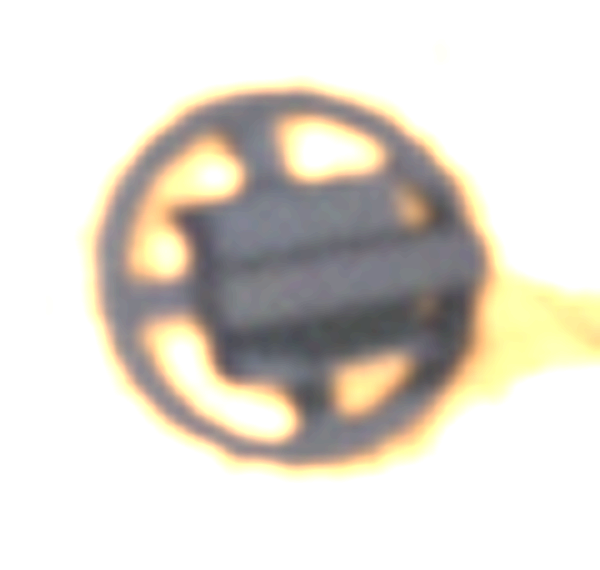

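View pics/sh.png

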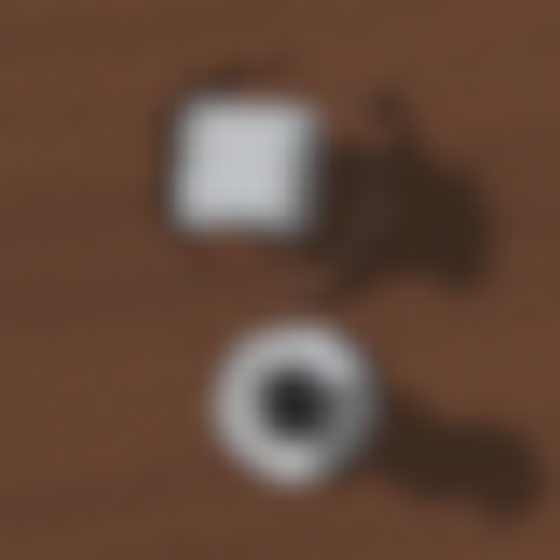

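Heights agree with the text: weight tops come out at about 0.060 (0.062 given), pin top 0.070 (0.076), shaft top 0.076 (0.072) and prongs 0.036 (0.036). The wheel crop shows the bar from (222,295) to (475,257), which is 8.5° in the image. The shaft crop shows the square turned about 4° clockwise in the image. Now I'll move above the pin.

Request:
{"method": "carry_out", "body": {
  "linear": [
    [0.0367,-0.0587,-0.0107],
    [0.0367,-0.0587,-0.0107],
    [0.0367,-0.0587,-0.0107],
    [0.0367,-0.0587,-0.0107],
    [0.0367,-0.0587,-0.0107],
    [0.0367,-0.0587,-0.0107],
    [0.0367,-0.0587,-0.0107]
  ],
  "angular": [
    [0,0,0.506],
    [0,0,0.506],
    [0,0,0.506],
    [0,0,0.506],
    [0,0,0.506],
    [0,0,0.506],
    [0,0,0.506]
  ],
  "hand": [0.5,0.5,0.5,0.5,0.5,0.5,0.5],
  "force": 60
}}

```text
clock: 0.68
position: [0.3489, 0.3242, 0.3668]
ee_rot: [-0.0, 0.053, 0.999, -0.0]
contact_force: [1.0, 0.1, 0.2]
width: 0.0427
gripper_force: 0.0
```

Request:
{"method": "carry_out", "body": {
  "linear": [
    [0.0367,-0.0587,-0.0107],
    [0.0367,-0.0587,-0.0107],
    [0.0367,-0.0587,-0.0107],
    [0.0367,-0.0587,-0.0107],
    [0.0367,-0.0587,-0.0107],
    [0.0367,-0.0587,-0.0107],
    [0.0367,-0.0587,-0.0107],
    [0,0,0]
  ],
  "angular": [
    [0,0,0.506],
    [0,0,0.506],
    [0,0,0.506],
    [0,0,0.506],
    [0,0,0.506],
    [0,0,0.506],
    [0,0,0.506],
    [0,0,0]
  ],
  "hand": [0.5,0.5,0.5,0.5,0.5,0.5,0.5,0.5]
}}

```text
clock: 1.35
position: [0.4798, 0.116, 0.3287]
ee_rot: [0.0, -0.085, 0.996, -0.002]
contact_force: [0.6, 0.4, 0.2]
width: 0.0424
gripper_force: 0.0
```

Request:
{"method": "carry_out", "body": {
  "linear": [
    [0,0,-0.04],
    [0,0,-0.04],
    [0,0,0],
    [0,0,0],
    [0,0,0]
  ],
  "angular": [
    [0,0,0],
    [0,0,0],
    [0,0,0],
    [0,0,0],
    [0,0,0]
  ],
  "hand": [0.5,0.5,0.5,0.5,0.5]
}}

```text
clock: 1.77
position: [0.4772, 0.1207, 0.2904]
ee_rot: [0.0, -0.087, 0.996, 0.0]
contact_force: [-0.1, 0.1, -0.1]
width: 0.0429
gripper_force: 0.0
```

```bash
cat >> h.py <<'E'
def st(z=.155):
    s=manip.get_state();q=s["ee_rot"];from scipy.spatial.transform import Rotation as R
    M=R.from_quat([q[1],q[2],q[3],q[0]]).as_matrix()
    print("t%.2f"%s["clock"],"pos",s["position"].round(4),"grasp",(s["position"]+z*M[:,2]).round(4),"phi",round(np.degrees(np.arctan2(M[1,1],M[0,1])),2),"w",round(s["width"],4),"F",s["contact_force"].round(1),"g",round(s["gripper_force"],1),"q6",s["qpos"][5].round(2),"tilt",M[:2,2].round(3))
E
python3 -c "from h import *;st()"
```

```text
t1.77 pos [0.4772 0.1207 0.2904] grasp [0.4773 0.1207 0.1354] phi 99.98 w 0.0429 F [-0.1  0.1 -0.1] g 0.0 q6 -1.64 tilt [0.001 0.   ]
```

Request:
{"method": "carry_out", "body": {
  "linear": [
    [0,0,-0.048],
    [0,0,-0.048],
    [0,0,-0.046],
    [0,0,0],
    [0,0,0],
    [0,0,0],
    [0,0,0],
    [0,0,0]
  ],
  "angular": [
    [0,0,0],
    [0,0,0],
    [0,0,0],
    [0,0,0],
    [0,0,0],
    [0,0,0],
    [0,0,0],
    [0,0,0]
  ],
  "hand": [0.5,0.5,0.5,0.5,0,0,0,0]
}}

```text
clock: 2.43
position: [0.4779, 0.1205, 0.2207]
ee_rot: [0.002, -0.087, 0.996, 0.0]
contact_force: [-0.7, 0.4, 5.7]
width: 0.0149
gripper_force: 58.5
```

Request:
{"method": "carry_out", "body": {
  "linear": [
    [0,0,0],
    [0,0,0],
    [0,0,0]
  ],
  "angular": [
    [0,0,0],
    [0,0,0],
    [0,0,0]
  ],
  "hand": [0,0,0]
}}

```text
clock: 2.68
position: [0.4779, 0.1205, 0.2207]
ee_rot: [0.002, -0.087, 0.996, 0.0]
contact_force: [-1.4, -0.7, 6.3]
width: 0.0145
gripper_force: 58.6
```

```bash
python3 -c "from h import *;st();print(manip.get_state()['moment'])"
```

```text
t2.68 pos [0.4779 0.1205 0.2207] grasp [0.4786 0.1206 0.0657] phi 99.96 w 0.0145 F [-1.4 -0.7  6.3] g 58.6 q6 -1.64 tilt [0.004 0.001]
[ 0.07735421  0.02737534 -0.0143123 ]
```

Request:
{"method": "carry_out", "body": {
  "linear": [
    [0,0,0.02],
    [0,0,0.03],
    [0,0,0.05],
    [0,0,0.06],
    [0,0,0],
    [0,0,0]
  ],
  "angular": [
    [0,0,0],
    [0,0,0],
    [0,0,0],
    [0,0,0],
    [0,0,0],
    [0,0,0]
  ],
  "hand": [0,0,0,0,0,0]
}}

```text
clock: 3.18
position: [0.4776, 0.1204, 0.3009]
ee_rot: [0.003, -0.087, 0.996, 0.0]
contact_force: [-0.5, -0.9, -0.9]
width: 0.0144
gripper_force: 58.5
```

Request:
{"method": "carry_out", "body": {
  "linear": [
    [0.0046,0.0543,0],
    [0.0046,0.0543,0],
    [0.0046,0.0543,0],
    [0.0046,0.0543,0],
    [0.0047,0.0543,0],
    [0.0047,0.0543,0],
    [0,0,0],
    [0,0,0]
  ],
  "angular": [
    [0,0,0],
    [0,0,0],
    [0,0,0],
    [0,0,0],
    [0,0,0],
    [0,0,0],
    [0,0,0],
    [0,0,0]
  ],
  "hand": [0,0,0,0,0,0,0,0]
}}

```text
clock: 3.85
position: [0.4903, 0.2842, 0.2973]
ee_rot: [-0.001, -0.088, 0.996, -0.0]
contact_force: [-1.1, -1.1, -0.9]
width: 0.0148
gripper_force: 58.8
```

```bash
python3 - <<'E'
from h import *
st()
s=img("side");t=img("top")
cv2.imwrite("pics/s2full.png",s)
a=cv2.resize(s[170:290,220:320],None,fx=4,fy=4,interpolation=cv2.INTER_CUBIC)
b=cv2.resize(t[170:290,140:240],None,fx=4,fy=4,interpolation=cv2.INTER_CUBIC)
cv2.imwrite("pics/p2.png",np.hstack([a,b[:480]]))
# expected side px of notch & pin axis points
for z in(.036,): print("notch",proj("side",[.4912,.2837,z]))
g=[.4912,.2834]
for z in(.086,.11): print(z,proj("side",g+[z]))
E
```

```text
t3.85 pos [0.4903 0.2842 0.2973] grasp [0.4899 0.284  0.1423] phi 100.11 w 0.0148 F [-1.1 -1.1 -0.9] g 58.8 q6 -1.34 tilt [-0.002 -0.001]
notch [270.21197959 254.06115389]
0.086 [270.71643002 237.47909647]
0.11 [270.9613325 229.3089515]
```

View pics/p2.png

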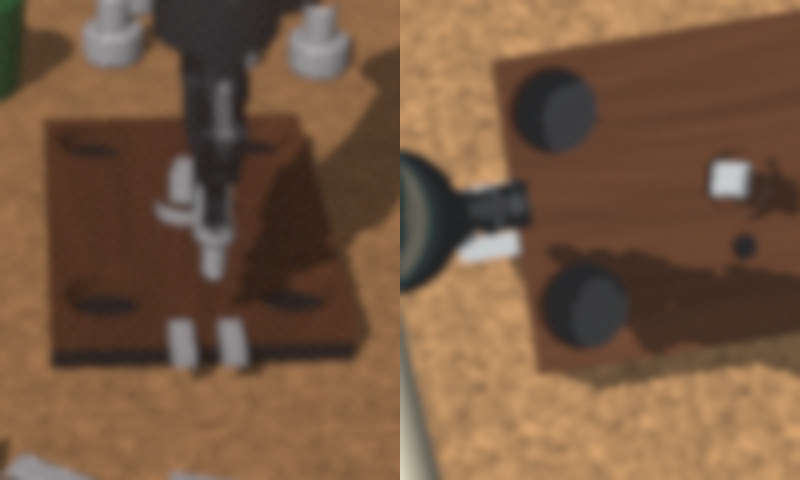

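Left panel (side view): the held pin's lower end is at crop (213,275), hanging above the prongs, whose gap centre is near (208,336). That puts it roughly 1 px to the right. In the right panel (top view) the bore is empty at (743,245). Next I'll settle the arm and measure at sub-pixel level.

Request:
{"method": "carry_out", "body": {
  "linear": [
    [0,0,-0.03],
    [0,0,-0.03],
    [0,0,0],
    [0,0,0],
    [0,0,0]
  ],
  "angular": [
    [0,0,0],
    [0,0,0],
    [0,0,0],
    [0,0,0],
    [0,0,0]
  ],
  "hand": [0,0,0,0,0]
}}

```text
clock: 4.37
position: [0.4911, 0.2825, 0.2693]
ee_rot: [0.0, -0.086, 0.996, 0.0]
contact_force: [0.4, 0.1, -0.8]
width: 0.0149
gripper_force: 58.9
```

```bash
python3 - <<'E'
from h import *
st()
s=np.mean([img("side").astype(float) for _ in range(3)],0)
g=np.clip(s.min(2)-85,0,None)   # grey brightness (blue channel low on wood)
for v in range(236,264,2):
    print(v,(s[v,258:288].min(1)).astype(int).tolist())
E
```

```text
t4.37 pos [0.4911 0.2825 0.2693] grasp [0.4912 0.2826 0.1143] phi 99.91 w 0.0149 F [ 0.4  0.1 -0.8] g 58.9 q6 -1.34 tilt [0. 0.]
236 [33, 35, 33, 35, 34, 36, 35, 37, 55, 90, 118, 119, 102, 83, 75, 77, 88, 99, 97, 76, 50, 32, 27, 25, 23, 26, 23, 24, 23, 25]
238 [34, 33, 34, 34, 35, 34, 35, 35, 45, 73, 103, 122, 127, 126, 123, 121, 117, 109, 94, 72, 46, 30, 25, 23, 24, 24, 24, 24, 26, 24]
240 [33, 33, 33, 35, 35, 36, 35, 35, 36, 44, 64, 92, 114, 125, 126, 121, 110, 91, 69, 46, 30, 23, 26, 22, 23, 25, 25, 24, 24, 25]
242 [33, 33, 35, 36, 35, 34, 36, 36, 35, 37, 49, 80, 113, 132, 134, 125, 104, 74, 43, 29, 26, 24, 25, 22, 24, 23, 23, 24, 23, 23]
244 [32, 33, 35, 36, 35, 35, 34, 36, 35, 37, 52, 85, 119, 136, 136, 124, 103, 70, 40, 28, 24, 24, 24, 24, 23, 25, 24, 26, 22, 23]
246 [34, 34, 34, 35, 35, 35, 34, 37, 37, 38, 52, 88, 121, 137, 138, 122, 97, 62, 37, 25, 26, 24, 26, 27, 29, 30, 31, 32, 28, 28]
248 [34, 33, 34, 36, 40, 42, 42, 43, 43, 41, 42, 54, 78, 98, 104, 91, 68, 45, 36, 36, 41, 42, 38, 33, 33, 34, 37, 35, 34, 34]
250 [33, 35, 39, 59, 85, 107, 114, 114, 111, 94, 65, 42, 36, 40, 
[... 174 characters left out ...]
, 62, 38, 34, 34, 34, 34, 34]
254 [34, 34, 41, 64, 100, 130, 139, 141, 139, 123, 91, 54, 35, 34, 36, 48, 82, 116, 134, 141, 140, 136, 116, 79, 44, 34, 33, 34, 33, 34]
256 [35, 35, 38, 55, 91, 122, 137, 140, 140, 131, 108, 69, 37, 30, 34, 42, 67, 104, 129, 139, 140, 136, 122, 90, 52, 32, 32, 33, 33, 32]
258 [32, 33, 35, 49, 80, 113, 132, 139, 139, 133, 114, 76, 39, 28, 30, 35, 58, 93, 123, 135, 139, 136, 125, 97, 59, 31, 29, 31, 33, 34]
260 [36, 38, 38, 47, 71, 101, 123, 131, 132, 125, 106, 70, 38, 30, 31, 37, 53, 85, 114, 126, 127, 125, 114, 89, 56, 34, 32, 36, 41, 45]
262 [61, 63, 64, 64, 69, 79, 88, 91, 89, 79, 67, 52, 42, 40, 44, 53, 64, 76, 82, 84, 79, 70, 61, 52, 46, 42, 45, 51, 60, 66]
```

Request:
{"method": "carry_out", "body": {
  "linear": [
    [0.001,0,-0.03],
    [0,0,-0.03],
    [0,0,-0.02],
    [0,0,-0.012],
    [0,0,-0.003],
    [0,0,0],
    [0,0,0]
  ],
  "angular": [
    [0,0,0],
    [0,0,0],
    [0,0,0],
    [0,0,0],
    [0,0,0],
    [0,0,0],
    [0,0,0]
  ],
  "hand": [0,0,0,0,0,0,0]
}}

```text
clock: 5.1
position: [0.4916, 0.2834, 0.2218]
ee_rot: [0.0, -0.087, 0.996, 0.0]
contact_force: [-0.2, -0.1, -1.5]
width: 0.0146
gripper_force: 58.9
```

```bash
python3 -c "
from h import *;st()
s=img('side');cv2.imwrite('pics/p3.png',cv2.resize(s[200:280,230:310],None,fx=6,fy=6,interpolation=cv2.INTER_CUBIC))"
```

```text
t5.10 pos [0.4916 0.2834 0.2218] grasp [0.4917 0.2835 0.0668] phi 99.97 w 0.0146 F [-0.2 -0.1 -1.5] g 58.9 q6 -1.34 tilt [0.001 0.   ]
```

View pics/p3.png

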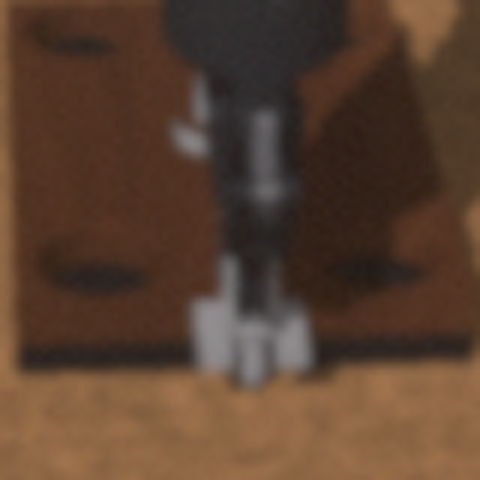

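The pin's shank is between the prongs at crop (252,350), with the collar right at the prong tops and no side force. I'll lower it a touch and release.

Request:
{"method": "carry_out", "body": {
  "linear": [
    [0,0,-0.002],
    [0,0,0],
    [0,0,0],
    [0,0,0],
    [0,0,0],
    [0,0,0],
    [0,0,0],
    [0,0,0]
  ],
  "angular": [
    [0,0,0],
    [0,0,0],
    [0,0,0],
    [0,0,0],
    [0,0,0],
    [0,0,0],
    [0,0,0],
    [0,0,0]
  ],
  "hand": [0,0,0.25,0.35,0.45,0.5,0.5,0.5]
}}

```text
clock: 5.82
position: [0.4914, 0.2832, 0.2204]
ee_rot: [0.0, -0.087, 0.996, 0.0]
contact_force: [-0.6, -0.2, -0.2]
width: 0.0423
gripper_force: 0.0
```

Request:
{"method": "carry_out", "body": {
  "linear": [
    [0,0,0.02],
    [0,0,0.03],
    [0,0,0.08],
    [0.02,-0.075,0.02],
    [0.01,-0.08,0],
    [0.01,-0.08,0],
    [0.01,-0.08,0],
    [0,-0.08,0]
  ],
  "angular": [
    [0,0,0],
    [0,0,0],
    [0,0,0],
    [0,0,0],
    [0,0,0],
    [0,0,0],
    [0,0,0],
    [0,0,0]
  ],
  "hand": [0.5,0.5,0.5,0.5,0.5,0.6,0.6,0.6]
}}

```text
clock: 6.48
position: [0.517, 0.0841, 0.2965]
ee_rot: [0.001, -0.087, 0.996, -0.0]
contact_force: [0.6, -0.4, -1.3]
width: 0.0514
gripper_force: 0.0
```

```bash
python3 - <<'E'
from h import *
np.set_printoptions(precision=4,suppress=True)
st()
t=img("top");s=img("side")
for w in weights(t): print(np.round(w,1),on("top",w[0],w[1],.015)[:2])
b=cv2.resize(t[170:270,140:300],None,fx=3,fy=3,interpolation=cv2.INTER_CUBIC)
a=cv2.resize(s[180:280,225:325],None,fx=3,fy=3,interpolation=cv2.INTER_CUBIC)
cv2.imwrite("pics/p4.png",np.hstack([a,b]));cv2.imwrite("pics/t4.png",t)
E
```

```text
t6.48 pos [0.517  0.0841 0.2965] grasp [0.5175 0.0841 0.1415] phi 100.0 w 0.0514 F [ 0.6 -0.4 -1.3] g 0.0 q6 -1.72 tilt [0.003 0.   ]
[476.1 379.2 571. ] [ 0.1181 -0.5038]
[346.9 250.9 330. ] [ 0.43  -0.186]
[118.4 245.1 551. ] [0.4387 0.3942]
[161.  225.  298.5] [0.4906 0.2868]
[347.  220.  358.5] [ 0.5082 -0.1866]
[388.  182.2 368.5] [ 0.6057 -0.2916]
[345.3 179.8 357.5] [ 0.6107 -0.1826]
```

View pics/p4.png

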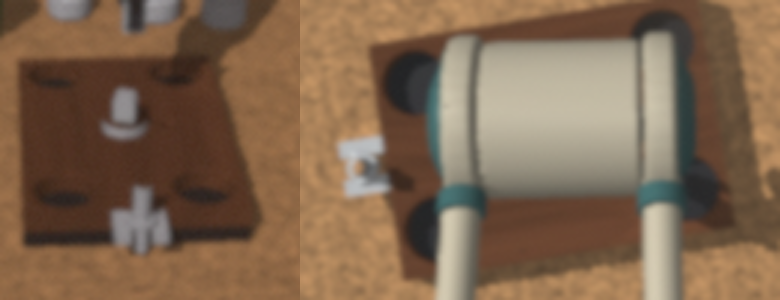

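The pin hangs upright in the notch, at (142,220) in the left panel and (363,165) in the right. Next are the weights, starting with the nearest at (0.430,-0.184).

Request:
{"method": "carry_out", "body": {
  "linear": [
    [-0.0216,-0.0676,0],
    [-0.0216,-0.0676,0],
    [-0.0216,-0.0676,0],
    [-0.0216,-0.0676,0],
    [-0.0216,-0.0676,0],
    [-0.0216,-0.0676,0],
    [-0.0216,-0.0676,0],
    [-0.0216,-0.0676,0]
  ],
  "angular": [
    [0,0,0],
    [0,0,0],
    [0,0,0],
    [0,0,0],
    [0,0,0],
    [0,0,0],
    [0,0,0],
    [0,0,0]
  ],
  "hand": [0.6,0.6,0.6,0.6,0.6,0.6,0.6,0.6]
}}

```text
clock: 7.25
position: [0.4296, -0.1855, 0.2961]
ee_rot: [0.001, -0.087, 0.996, -0.0]
contact_force: [-0.2, -0.3, -0.1]
width: 0.0513
gripper_force: 0.0
```

Request:
{"method": "carry_out", "body": {
  "linear": [
    [0,0,-0.03],
    [0,0,0],
    [0,0,0],
    [0,0,0],
    [0,0,0]
  ],
  "angular": [
    [0,0,0],
    [0,0,0],
    [0,0,0],
    [0,0,0],
    [0,0,0]
  ],
  "hand": [0.6,0.6,0.6,0.6,0.6]
}}

```text
clock: 7.67
position: [0.4305, -0.1836, 0.2809]
ee_rot: [0.0, -0.088, 0.996, -0.0]
contact_force: [0.4, -0.5, -0.5]
width: 0.0513
gripper_force: 0.0
```

```bash
python3 -c "from h import *;st()"
```

```text
t7.67 pos [ 0.4305 -0.1836  0.2809] grasp [ 0.4306 -0.1836  0.1259] phi 100.07 w 0.0513 F [ 0.4 -0.5 -0.5] g 0.0 q6 -2.3 tilt [0.001 0.   ]
```

Request:
{"method": "carry_out", "body": {
  "linear": [
    [0,-0.001,-0.05],
    [0,0,-0.05],
    [0,0,-0.04],
    [0,0,-0.008],
    [0,0,0],
    [0,0,0],
    [0,0,0],
    [0,0,0]
  ],
  "angular": [
    [0,0,0],
    [0,0,0],
    [0,0,0],
    [0,0,0],
    [0,0,0],
    [0,0,0],
    [0,0,0],
    [0,0,0]
  ],
  "hand": [0.6,0.6,0.6,0.6,0.6,0,0,0],
  "force": 80
}}

```text
clock: 8.33
position: [0.4306, -0.185, 0.2078]
ee_rot: [0.001, -0.087, 0.996, -0.0]
contact_force: [-0.0, 2.5, 4.0]
width: 0.0252
gripper_force: 78.5
```

Request:
{"method": "carry_out", "body": {
  "linear": [
    [0,0,0],
    [0,0,0],
    [0,0,0],
    [0,0,0]
  ],
  "angular": [
    [0,0,0],
    [0,0,0],
    [0,0,0],
    [0,0,0]
  ],
  "hand": [0,0,0,0]
}}

```text
clock: 8.67
position: [0.4305, -0.1851, 0.2078]
ee_rot: [0.001, -0.087, 0.996, -0.0]
contact_force: [-0.8, 3.0, 6.2]
width: 0.0256
gripper_force: 78.8
```

```bash
python3 -c "from h import *;st()"
```

```text
t8.67 pos [ 0.4305 -0.1851  0.2078] grasp [ 0.4309 -0.1851  0.0528] phi 99.93 w 0.0256 F [-0.8  3.   6.2] g 78.8 q6 -2.3 tilt [ 0.003 -0.   ]
```

Request:
{"method": "carry_out", "body": {
  "linear": [
    [0,0,0.03],
    [0,0,0.05],
    [0,0,0.06],
    [0,0.01,0.06],
    [0.0017,0.0728,0],
    [0.0017,0.0728,0],
    [0.0017,0.0728,0],
    [0.0017,0.0728,0]
  ],
  "angular": [
    [0,0,0],
    [0,0,0],
    [0,0,0],
    [0,0,0],
    [0,0,0],
    [0,0,0],
    [0,0,0],
    [0,0,0]
  ],
  "hand": [0,0,0,0,0,0,0,0]
}}

```text
clock: 9.33
position: [0.4328, -0.0334, 0.3068]
ee_rot: [0.0, -0.086, 0.996, -0.0]
contact_force: [0.4, -0.4, -3.7]
width: 0.0255
gripper_force: 79.6
```

Request:
{"method": "carry_out", "body": {
  "linear": [
    [0.0017,0.0728,0],
    [0.0017,0.0728,0],
    [0.0017,0.0728,0],
    [0.0017,0.0728,0],
    [0.0017,0.0728,0],
    [0.0017,0.0728,0],
    [0.0012,0.0736,0],
    [0,0,0]
  ],
  "angular": [
    [0,0,0],
    [0,0,0],
    [0,0,0],
    [0,0,0],
    [0,0,0],
    [0,0,0],
    [0,0,0],
    [0,0,0]
  ],
  "hand": [0,0,0,0,0,0,0,0]
}}

```text
clock: 10.0
position: [0.4392, 0.226, 0.3068]
ee_rot: [0.002, -0.089, 0.996, 0.003]
contact_force: [-0.1, -0.2, -3.5]
width: 0.0256
gripper_force: 80.1
```

Request:
{"method": "carry_out", "body": {
  "linear": [
    [0,0,-0.03],
    [0,0,-0.03],
    [0,0,0],
    [0,0,0],
    [0,0,0],
    [0,0,0]
  ],
  "angular": [
    [0,0,0],
    [0,0,0],
    [0,0,0],
    [0,0,0],
    [0,0,0],
    [0,0,0]
  ],
  "hand": [0,0,0,0,0,0]
}}

```text
clock: 10.5
position: [0.4396, 0.2204, 0.2773]
ee_rot: [0.001, -0.087, 0.996, 0.0]
contact_force: [0.0, -0.4, -2.7]
width: 0.0258
gripper_force: 80.1
```

```bash
python3 - <<'E'
from h import *
st()
s=img("side")
cv2.imwrite("pics/p5.png",cv2.resize(s[180:290,220:330],None,fx=5,fy=5,interpolation=cv2.INTER_CUBIC))
E
```

```text
t10.50 pos [0.4396 0.2204 0.2773] grasp [0.4399 0.2205 0.1223] phi 99.93 w 0.0258 F [ 0.  -0.4 -2.7] g 80.1 q6 -1.42 tilt [0.002 0.001]
```

View pics/p5.png

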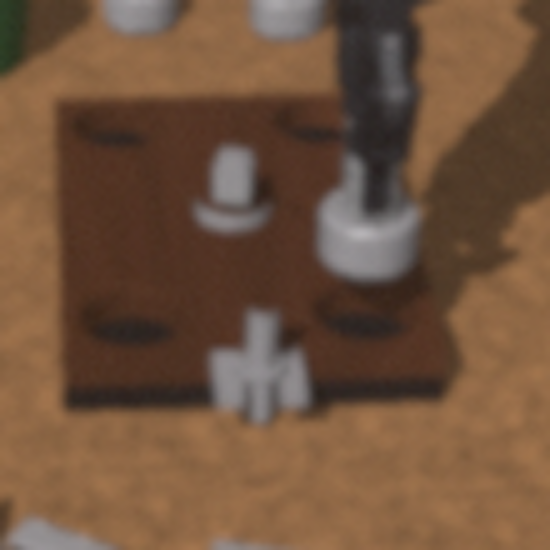

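The side view shows the weight held upright above its pocket, body at (368,235) and pocket at (360,315). I'll lower it in.

Request:
{"method": "carry_out", "body": {
  "linear": [
    [0,0,-0.03],
    [0,0,-0.03],
    [0,0,-0.012],
    [0,0,-0.008],
    [0,0,-0.008],
    [0,0,0],
    [0,0,0]
  ],
  "angular": [
    [0,0,0],
    [0,0,0],
    [0,0,0],
    [0,0,0],
    [0,0,0],
    [0,0,0],
    [0,0,0]
  ],
  "hand": [0,0,0,0,0,0,0]
}}

```text
clock: 11.13
position: [0.4394, 0.2207, 0.2327]
ee_rot: [0.0, -0.087, 0.996, 0.0]
contact_force: [-0.4, -0.6, -3.6]
width: 0.0254
gripper_force: 80.1
```

```bash
python3 -c "from h import *;st()"
```

```text
t11.13 pos [0.4394 0.2207 0.2327] grasp [0.4395 0.2207 0.0777] phi 99.97 w 0.0254 F [-0.4 -0.6 -3.6] g 80.1 q6 -1.42 tilt [0.001 0.   ]
```

Request:
{"method": "carry_out", "body": {
  "linear": [
    [0,0,-0.008],
    [0,0,-0.008],
    [0,0,0],
    [0,0,0],
    [0,0,0],
    [0,0,0],
    [0,0,0],
    [0,0,0]
  ],
  "angular": [
    [0,0,0],
    [0,0,0],
    [0,0,0],
    [0,0,0],
    [0,0,0],
    [0,0,0],
    [0,0,0],
    [0,0,0]
  ],
  "hand": [0,0,0,0,0.4,0.6,0.6,0.6]
}}

```text
clock: 11.8
position: [0.4393, 0.2207, 0.2247]
ee_rot: [0.0, -0.087, 0.996, 0.0]
contact_force: [-1.2, -0.2, 0.0]
width: 0.0513
gripper_force: 0.0
```

Request:
{"method": "carry_out", "body": {
  "linear": [
    [0,0,0.04],
    [0,0,0.06],
    [0,0,0.06],
    [0.0125,-0.074,0],
    [0.0125,-0.074,0],
    [0.0125,-0.074,0],
    [0.0125,-0.074,0],
    [0.0125,-0.074,0]
  ],
  "angular": [
    [0,0,0],
    [0,0,0],
    [0,0,0],
    [0,0,0],
    [0,0,0],
    [0,0,0],
    [0,0,0],
    [0,0,0]
  ],
  "hand": [0.6,0.6,0.6,0.6,0.6,0.6,0.6,0.6]
}}

```text
clock: 12.47
position: [0.4703, 0.0341, 0.3049]
ee_rot: [0.001, -0.087, 0.996, -0.0]
contact_force: [1.4, -0.1, 0.5]
width: 0.0511
gripper_force: 0.0
```

Request:
{"method": "carry_out", "body": {
  "linear": [
    [0.0125,-0.074,0],
    [0.0125,-0.074,0],
    [0.0125,-0.074,0],
    [0.0125,-0.074,0],
    [0.0125,-0.074,0],
    [0.0125,-0.074,0],
    [0,0,-0.03],
    [0,0,0]
  ],
  "angular": [
    [0,0,0],
    [0,0,0],
    [0,0,0],
    [0,0,0],
    [0,0,0],
    [0,0,0],
    [0,0,0],
    [0,0,0]
  ],
  "hand": [0.6,0.6,0.6,0.6,0.6,0.6,0.6,0.6]
}}

```text
clock: 13.13
position: [0.5074, -0.1883, 0.2876]
ee_rot: [-0.001, -0.085, 0.996, 0.001]
contact_force: [-0.6, 1.0, -0.7]
width: 0.0511
gripper_force: 0.0
```

Request:
{"method": "carry_out", "body": {
  "linear": [
    [0,0,0],
    [0,0,0],
    [0,0,0]
  ],
  "angular": [
    [0,0,0],
    [0,0,0],
    [0,0,0]
  ],
  "hand": [0.6,0.6,0.6]
}}

```text
clock: 13.38
position: [0.5078, -0.1853, 0.2899]
ee_rot: [0.0, -0.088, 0.996, 0.0]
contact_force: [-0.2, 0.3, -0.7]
width: 0.0513
gripper_force: 0.0
```

```bash
cat > chk.py <<'E'
from h import *
np.set_printoptions(precision=4,suppress=True)
st()
t=img("top");s=img("side")
for w in weights(t):
    z=.031 if w[0]<300 else .015
    print("top",np.round(w,1),on("top",w[0],w[1],z)[:2])
for c in cnts(grey(s)):
    x,y,w,h=cv2.boundingRect(c)
    if 220<x<320 and 130<y<270 and w*h>60: print("side",x,y,w,h)
E
python3 chk.py
```

```text
t13.38 pos [ 0.5078 -0.1853  0.2899] grasp [ 0.5078 -0.1853  0.1349] phi 100.05 w 0.0513 F [-0.2  0.3 -0.7] g 0.0 q6 -2.23 tilt [0. 0.]
top [476.3 379.2 568.5] [ 0.1181 -0.5041]
top [184.  246.1 352.5] [0.4388 0.2245]
top [118.5 244.8 539. ] [0.4401 0.3889]
top [161.1 225.  300. ] [0.4907 0.2832]
top [345.3 179.8 357. ] [ 0.6107 -0.1826]
side 262 242 20 23
side 283 228 21 21
side 259 209 13 18
side 270 169 15 19
side 241 156 20 31
side 274 147 8 10
```

Request:
{"method": "carry_out", "body": {
  "linear": [
    [0,0,-0.06],
    [0,0,-0.05],
    [0,0,-0.046],
    [0,0,-0.008],
    [0,0,0],
    [0,0,0],
    [0,0,0],
    [0,0,0]
  ],
  "angular": [
    [0,0,0],
    [0,0,0],
    [0,0,0],
    [0,0,0],
    [0,0,0],
    [0,0,0],
    [0,0,0],
    [0,0,0]
  ],
  "hand": [0.6,0.6,0.6,0.6,0.6,0,0,0]
}}

```text
clock: 14.15
position: [0.5085, -0.1864, 0.2092]
ee_rot: [0.001, -0.087, 0.996, -0.001]
contact_force: [-0.4, 1.6, 3.9]
width: 0.0258
gripper_force: 78.5
```

Request:
{"method": "carry_out", "body": {
  "linear": [
    [0,0,0],
    [0,0,0],
    [0,0,0],
    [0,0,0]
  ],
  "angular": [
    [0,0,0],
    [0,0,0],
    [0,0,0],
    [0,0,0]
  ],
  "hand": [0,0,0,0]
}}

```text
clock: 14.48
position: [0.5085, -0.1865, 0.2091]
ee_rot: [0.002, -0.087, 0.996, -0.001]
contact_force: [-0.4, 1.4, 7.0]
width: 0.0254
gripper_force: 78.8
```

```bash
python3 -c "from h import *;st()"
```

```text
t14.48 pos [ 0.5085 -0.1865  0.2091] grasp [ 0.509  -0.1866  0.0541] phi 99.95 w 0.0254 F [-0.4  1.4  7. ] g 78.8 q6 -2.23 tilt [ 0.003 -0.001]
```

Request:
{"method": "carry_out", "body": {
  "linear": [
    [0,0,0.03],
    [0,0,0.05],
    [0,0,0.06],
    [0,0,0.06],
    [0.0089,0.0715,0],
    [0.0089,0.0715,0],
    [0.0089,0.0715,0],
    [0.0089,0.0715,0]
  ],
  "angular": [
    [0,0,0],
    [0,0,0],
    [0,0,0],
    [0,0,0],
    [0,0,0],
    [0,0,0],
    [0,0,0],
    [0,0,0]
  ],
  "hand": [0,0,0,0,0,0,0,0]
}}

```text
clock: 15.15
position: [0.5253, -0.0422, 0.3078]
ee_rot: [0.0, -0.086, 0.996, -0.0]
contact_force: [-0.7, 0.1, -1.5]
width: 0.0258
gripper_force: 79.3
```

Request:
{"method": "carry_out", "body": {
  "linear": [
    [0.0088,0.0715,0],
    [0.0088,0.0715,0],
    [0.0088,0.0715,0],
    [0.0088,0.0715,0],
    [0.0088,0.0714,0],
    [0.0088,0.0714,0],
    [0.0088,0.0714,0],
    [0.0088,0.0714,0]
  ],
  "angular": [
    [0,0,0],
    [0,0,0],
    [0,0,0],
    [0,0,0],
    [0,0,0],
    [0,0,0],
    [0,0,0],
    [0,0,0]
  ],
  "hand": [0,0,0,0,0,0,0,0]
}}

```text
clock: 15.82
position: [0.5606, 0.2441, 0.3074]
ee_rot: [0.0, -0.087, 0.996, -0.0]
contact_force: [0.5, -0.7, -2.7]
width: 0.0258
gripper_force: 79.3
```

Request:
{"method": "carry_out", "body": {
  "linear": [
    [0,0,-0.03],
    [0,0,-0.03],
    [0,0,-0.03],
    [0,0,0],
    [0,0,0],
    [0,0,0],
    [0,0,0]
  ],
  "angular": [
    [0,0,0],
    [0,0,0],
    [0,0,0],
    [0,0,0],
    [0,0,0],
    [0,0,0],
    [0,0,0]
  ],
  "hand": [0,0,0,0,0,0,0]
}}

```text
clock: 16.4
position: [0.5614, 0.2423, 0.2636]
ee_rot: [0.001, -0.087, 0.996, 0.0]
contact_force: [0.1, 0.2, -1.5]
width: 0.0257
gripper_force: 79.6
```

```bash
python3 -c "from h import *;st()"
```

```text
t16.40 pos [0.5614 0.2423 0.2636] grasp [0.5618 0.2424 0.1086] phi 99.94 w 0.0257 F [ 0.1  0.2 -1.5] g 79.6 q6 -1.45 tilt [0.002 0.001]
```

Lower it into the pocket slowly.

Request:
{"method": "carry_out", "body": {
  "linear": [
    [0,0,-0.024],
    [0,0,-0.012],
    [0,0,-0.012],
    [0,0,-0.012],
    [0,0,0],
    [0,0,0]
  ],
  "angular": [
    [0,0,0],
    [0,0,0],
    [0,0,0],
    [0,0,0],
    [0,0,0],
    [0,0,0]
  ],
  "hand": [0,0,0,0,0,0]
}}

```text
clock: 16.9
position: [0.5611, 0.2423, 0.2321]
ee_rot: [0.0, -0.087, 0.996, -0.0]
contact_force: [0.5, -0.2, -2.8]
width: 0.0255
gripper_force: 79.6
```

```bash
python3 -c "from h import *;st()"
```

```text
t16.90 pos [0.5611 0.2423 0.2321] grasp [0.5611 0.2422 0.0771] phi 99.97 w 0.0255 F [ 0.5 -0.2 -2.8] g 79.6 q6 -1.45 tilt [ 0. -0.]
```

Request:
{"method": "carry_out", "body": {
  "linear": [
    [0,0,-0.007],
    [0,0,-0.006],
    [0,0,0],
    [0,0,0],
    [0,0,0],
    [0,0,0],
    [0,0,0],
    [0,0,0]
  ],
  "angular": [
    [0,0,0],
    [0,0,0],
    [0,0,0],
    [0,0,0],
    [0,0,0],
    [0,0,0],
    [0,0,0],
    [0,0,0]
  ],
  "hand": [0,0,0,0,0.4,0.6,0.6,0.6]
}}

```text
clock: 17.57
position: [0.5609, 0.2426, 0.2263]
ee_rot: [0.0, -0.087, 0.996, 0.0]
contact_force: [0.0, 0.1, 0.5]
width: 0.0514
gripper_force: 0.0
```

Request:
{"method": "carry_out", "body": {
  "linear": [
    [0,0,0.04],
    [0,0,0.06],
    [0,0,0.06],
    [0.0082,-0.0708,0],
    [0.0082,-0.0708,0],
    [0.0082,-0.0708,0],
    [0.0082,-0.0708,0],
    [0.0082,-0.0708,0]
  ],
  "angular": [
    [0,0,0],
    [0,0,0],
    [0,0,0],
    [0,0,0],
    [0,0,0],
    [0,0,0],
    [0,0,0],
    [0,0,0]
  ],
  "hand": [0.6,0.6,0.6,0.6,0.6,0.6,0.6,0.6]
}}

```text
clock: 18.23
position: [0.5812, 0.0641, 0.3063]
ee_rot: [0.0, -0.087, 0.996, 0.0]
contact_force: [1.1, -0.2, -0.5]
width: 0.051
gripper_force: 0.0
```

```bash
python3 chk.py
```

```text
t18.23 pos [0.5812 0.0641 0.3063] grasp [0.5813 0.0642 0.1513] phi 100.0 w 0.051 F [ 1.1 -0.2 -0.5] g 0.0 q6 -1.75 tilt [0.001 0.   ]
top [476.1 379.2 570.5] [ 0.1181 -0.5038]
top [118.4 245.1 551. ] [0.4394 0.3892]
top [161.1 225.  300. ] [0.4907 0.2832]
top [176.2 197.3 346. ] [0.5609 0.2467]
top [388.  182.1 367. ] [ 0.6058 -0.2917]
top [345.3 179.8 357.5] [ 0.6107 -0.1826]
side 262 242 20 23
side 237 230 20 20
side 283 228 20 21
side 259 209 14 18
side 240 157 21 30
```

Request:
{"method": "carry_out", "body": {
  "linear": [
    [0.0083,-0.0708,0],
    [0.0083,-0.0708,0],
    [0.0083,-0.0708,0],
    [0.0083,-0.0708,0],
    [0.0083,-0.0708,0],
    [0.0083,-0.0708,0],
    [0.0082,-0.0708,0],
    [0,0,-0.03]
  ],
  "angular": [
    [0,0,0],
    [0,0,0],
    [0,0,0],
    [0,0,0],
    [0,0,0],
    [0,0,0],
    [0,0,0],
    [0,0,0]
  ],
  "hand": [0.6,0.6,0.6,0.6,0.6,0.6,0.6,0.6]
}}

```text
clock: 19.0
position: [0.6125, -0.1884, 0.2937]
ee_rot: [0.004, -0.085, 0.996, -0.004]
contact_force: [1.1, -0.5, 0.7]
width: 0.051
gripper_force: 0.0
```

Request:
{"method": "carry_out", "body": {
  "linear": [
    [0,0,-0.03],
    [0,0,0],
    [0,0,0],
    [0,0,0],
    [0,0,0]
  ],
  "angular": [
    [0,0,0],
    [0,0,0],
    [0,0,0],
    [0,0,0],
    [0,0,0]
  ],
  "hand": [0.6,0.6,0.6,0.6,0.6]
}}

```text
clock: 19.42
position: [0.6108, -0.1817, 0.277]
ee_rot: [0.001, -0.087, 0.996, -0.0]
contact_force: [-0.7, -0.5, 0.3]
width: 0.0514
gripper_force: 0.0
```

```bash
python3 -c "from h import *;st()"
```

```text
t19.42 pos [ 0.6108 -0.1817  0.277 ] grasp [ 0.6111 -0.1818  0.122 ] phi 100.03 w 0.0514 F [-0.7 -0.5  0.3] g 0.0 q6 -2.14 tilt [ 0.002 -0.001]
```

Descend to 0.208 and grip.

Request:
{"method": "carry_out", "body": {
  "linear": [
    [0,0,-0.05],
    [0,0,-0.05],
    [0,0,-0.03],
    [0,0,-0.008],
    [0,0,0],
    [0,0,0],
    [0,0,0],
    [0,0,0]
  ],
  "angular": [
    [0,0,0],
    [0,0,0],
    [0,0,0],
    [0,0,0],
    [0,0,0],
    [0,0,0],
    [0,0,0],
    [0,0,0]
  ],
  "hand": [0.6,0.6,0.6,0.6,0.6,0,0,0]
}}

```text
clock: 20.08
position: [0.6111, -0.1824, 0.2088]
ee_rot: [0.002, -0.087, 0.996, -0.001]
contact_force: [1.0, 1.3, 4.7]
width: 0.0255
gripper_force: 78.5
```

Request:
{"method": "carry_out", "body": {
  "linear": [
    [0,0,0],
    [0,0,0],
    [0,0,0],
    [0,0,0]
  ],
  "angular": [
    [0,0,0],
    [0,0,0],
    [0,0,0],
    [0,0,0]
  ],
  "hand": [0,0,0,0]
}}

```text
clock: 20.42
position: [0.611, -0.1824, 0.2088]
ee_rot: [0.002, -0.087, 0.996, -0.001]
contact_force: [0.2, 2.0, 6.6]
width: 0.0256
gripper_force: 78.8
```

```bash
python3 -c "from h import *;st()"
```

```text
t20.42 pos [ 0.611  -0.1824  0.2088] grasp [ 0.6115 -0.1825  0.0538] phi 99.96 w 0.0256 F [0.2 2.  6.6] g 78.8 q6 -2.14 tilt [ 0.003 -0.001]
```

Request:
{"method": "carry_out", "body": {
  "linear": [
    [0,0,0.03],
    [0,0,0.05],
    [0,0,0.06],
    [0,0,0.06],
    [-0.0043,0.0727,0],
    [-0.0043,0.0727,0],
    [-0.0043,0.0727,0],
    [-0.0043,0.0727,0]
  ],
  "angular": [
    [0,0,0],
    [0,0,0],
    [0,0,0],
    [0,0,0],
    [0,0,0],
    [0,0,0],
    [0,0,0],
    [0,0,0]
  ],
  "hand": [0,0,0,0,0,0,0,0]
}}

```text
clock: 21.08
position: [0.6011, -0.0359, 0.3069]
ee_rot: [-0.0, -0.086, 0.996, -0.0]
contact_force: [-0.0, 0.1, -2.7]
width: 0.0258
gripper_force: 79.3
```

Request:
{"method": "carry_out", "body": {
  "linear": [
    [-0.0044,0.0726,0],
    [-0.0044,0.0726,0],
    [0,0,-0.03],
    [0,0,-0.03],
    [0,0,-0.03],
    [0,0,0],
    [0,0,0],
    [0,0,0]
  ],
  "angular": [
    [0,0,0],
    [0,0,0],
    [0,0,0],
    [0,0,0],
    [0,0,0],
    [0,0,0],
    [0,0,0],
    [0,0,0]
  ],
  "hand": [0,0,0,0,0,0,0,0]
}}

```text
clock: 21.75
position: [0.5977, 0.0354, 0.2624]
ee_rot: [0.0, -0.087, 0.996, -0.0]
contact_force: [0.2, 0.5, -2.8]
width: 0.0255
gripper_force: 79.5
```

```bash
python3 -c "from h import *;st()"
```

```text
t21.75 pos [0.5977 0.0354 0.2624] grasp [0.5978 0.0354 0.1074] phi 99.95 w 0.0255 F [ 0.2  0.5 -2.8] g 79.5 q6 -1.8 tilt [ 0.001 -0.   ]
```

Request:
{"method": "carry_out", "body": {
  "linear": [
    [0,0,-0.024],
    [0,0,-0.012],
    [0,0,-0.012],
    [0,0,-0.012],
    [0,0,0],
    [0,0,0]
  ],
  "angular": [
    [0,0,0],
    [0,0,0],
    [0,0,0],
    [0,0,0],
    [0,0,0],
    [0,0,0]
  ],
  "hand": [0,0,0,0,0,0]
}}

```text
clock: 22.25
position: [0.5976, 0.0354, 0.2317]
ee_rot: [0.0, -0.087, 0.996, -0.0]
contact_force: [0.2, -0.2, -2.6]
width: 0.0257
gripper_force: 79.5
```

```bash
python3 -c "from h import *;st()"
```

```text
t22.25 pos [0.5976 0.0354 0.2317] grasp [0.5976 0.0354 0.0767] phi 99.96 w 0.0257 F [ 0.2 -0.2 -2.6] g 79.5 q6 -1.8 tilt [ 0. -0.]
```

Request:
{"method": "carry_out", "body": {
  "linear": [
    [0,0,-0.007],
    [0,0,-0.006],
    [0,0,0],
    [0,0,0],
    [0,0,0],
    [0,0,0],
    [0,0,0],
    [0,0,0]
  ],
  "angular": [
    [0,0,0],
    [0,0,0],
    [0,0,0],
    [0,0,0],
    [0,0,0],
    [0,0,0],
    [0,0,0],
    [0,0,0]
  ],
  "hand": [0,0,0,0,0.4,0.6,0.6,0.6]
}}

```text
clock: 22.92
position: [0.5974, 0.0357, 0.2257]
ee_rot: [0.0, -0.087, 0.996, 0.0]
contact_force: [-1.0, 0.4, 0.3]
width: 0.0516
gripper_force: 0.0
```

Request:
{"method": "carry_out", "body": {
  "linear": [
    [0,0,0.04],
    [0,0,0.06],
    [0,0,0.06],
    [0,0,0]
  ],
  "angular": [
    [0,0,0],
    [0,0,0],
    [0,0,0],
    [0,0,0]
  ],
  "hand": [0.6,0.6,0.6,0.6]
}}

```text
clock: 23.25
position: [0.5993, 0.0356, 0.3116]
ee_rot: [0.006, -0.087, 0.996, -0.001]
contact_force: [1.2, -0.4, -0.1]
width: 0.0511
gripper_force: 0.0
```

```bash
python3 chk.py
```

```text
t23.25 pos [0.5993 0.0356 0.3116] grasp [0.6012 0.0356 0.1567] phi 99.97 w 0.0511 F [ 1.2 -0.4 -0.1] g 0.0 q6 -1.8 tilt [ 0.012 -0.   ]
top [476.2 379.2 571. ] [ 0.1182 -0.5039]
top [184.  246.1 352.5] [0.4388 0.2245]
top [118.5 244.8 538.5] [0.4402 0.3889]
top [161.1 225.  298.5] [0.4908 0.2831]
top [176.3 197.3 350. ] [0.5609 0.2465]
top [388.  182.2 368.5] [ 0.6057 -0.2916]
side 262 242 20 23
side 237 230 20 20
side 283 228 20 21
side 259 209 13 18
side 235 194 17 16
side 238 168 6 11
side 245 156 16 21
```

Request:
{"method": "carry_out", "body": {
  "linear": [
    [0.0018,-0.0727,0],
    [0.0018,-0.0727,0],
    [0.0018,-0.0727,0],
    [0.0018,-0.0727,0],
    [0.0018,-0.0727,0],
    [0.0018,-0.0727,0],
    [0.0018,-0.0727,0],
    [0.0018,-0.0727,0]
  ],
  "angular": [
    [0,0,0],
    [0,0,0],
    [0,0,0],
    [0,0,0],
    [0,0,0],
    [0,0,0],
    [0,0,0],
    [0,0,0]
  ],
  "hand": [0.6,0.6,0.6,0.6,0.6,0.6,0.6,0.6]
}}

```text
clock: 24.02
position: [0.6038, -0.2567, 0.3035]
ee_rot: [-0.001, -0.087, 0.996, 0.001]
contact_force: [1.2, -0.1, 0.2]
width: 0.051
gripper_force: 0.0
```

Request:
{"method": "carry_out", "body": {
  "linear": [
    [0.0018,-0.0727,0],
    [0,0,-0.03],
    [0,0,-0.03],
    [0,0,0],
    [0,0,0],
    [0,0,0],
    [0,0,0]
  ],
  "angular": [
    [0,0,0],
    [0,0,0],
    [0,0,0],
    [0,0,0],
    [0,0,0],
    [0,0,0],
    [0,0,0]
  ],
  "hand": [0.6,0.6,0.6,0.6,0.6,0.6,0.6]
}}

```text
clock: 24.6
position: [0.6058, -0.2911, 0.276]
ee_rot: [0.0, -0.087, 0.996, -0.0]
contact_force: [1.1, -0.1, -0.1]
width: 0.0511
gripper_force: 0.0
```

```bash
python3 -c "from h import *;st()"
```

```text
t24.60 pos [ 0.6058 -0.2911  0.276 ] grasp [ 0.6059 -0.2911  0.121 ] phi 100.01 w 0.0511 F [ 1.1 -0.1 -0.1] g 0.0 q6 -2.3 tilt [ 0.001 -0.   ]
```

Request:
{"method": "carry_out", "body": {
  "linear": [
    [0,0,-0.05],
    [0,0,-0.05],
    [0,0,-0.03],
    [0,0,-0.006],
    [0,0,0],
    [0,0,0],
    [0,0,0],
    [0,0,0]
  ],
  "angular": [
    [0,0,0],
    [0,0,0],
    [0,0,0],
    [0,0,0],
    [0,0,0],
    [0,0,0],
    [0,0,0],
    [0,0,0]
  ],
  "hand": [0.6,0.6,0.6,0.6,0.6,0,0,0]
}}

```text
clock: 25.27
position: [0.6061, -0.2914, 0.2095]
ee_rot: [0.001, -0.087, 0.996, -0.001]
contact_force: [-0.5, 1.8, 4.1]
width: 0.0255
gripper_force: 78.5
```

Request:
{"method": "carry_out", "body": {
  "linear": [
    [0,0,0],
    [0,0,0],
    [0,0,0],
    [0,0,0]
  ],
  "angular": [
    [0,0,0],
    [0,0,0],
    [0,0,0],
    [0,0,0]
  ],
  "hand": [0,0,0,0]
}}

```text
clock: 25.6
position: [0.6061, -0.2914, 0.2094]
ee_rot: [0.001, -0.087, 0.996, -0.001]
contact_force: [-0.3, 2.5, 6.0]
width: 0.0259
gripper_force: 78.7
```

```bash
python3 -c "from h import *;st()"
```

```text
t25.60 pos [ 0.6061 -0.2914  0.2094] grasp [ 0.6065 -0.2916  0.0544] phi 99.96 w 0.0259 F [-0.3  2.5  6. ] g 78.7 q6 -2.3 tilt [ 0.003 -0.001]
```

Request:
{"method": "carry_out", "body": {
  "linear": [
    [0,0,0.03],
    [0,0,0.05],
    [0,0,0.06],
    [0,0,0.06],
    [-0.0288,0.0679,0],
    [-0.0288,0.0679,0],
    [-0.0288,0.0679,0],
    [-0.0288,0.0679,0]
  ],
  "angular": [
    [0,0,0],
    [0,0,0],
    [0,0,0],
    [0,0,0],
    [0,0,0],
    [0,0,0],
    [0,0,0],
    [0,0,0]
  ],
  "hand": [0,0,0,0,0,0,0,0]
}}

```text
clock: 26.27
position: [0.5466, -0.1546, 0.3071]
ee_rot: [-0.0, -0.086, 0.996, 0.0]
contact_force: [0.5, 0.6, -3.6]
width: 0.0257
gripper_force: 79.5
```

Request:
{"method": "carry_out", "body": {
  "linear": [
    [-0.0288,0.0679,0],
    [-0.0289,0.0679,0],
    [-0.0289,0.0679,0],
    [-0.0289,0.0679,0],
    [-0.0289,0.068,0],
    [0,0,0],
    [0,0,-0.03],
    [0,0,-0.03]
  ],
  "angular": [
    [0,0,0],
    [0,0,0],
    [0,0,0],
    [0,0,0],
    [0,0,0],
    [0,0,0],
    [0,0,0],
    [0,0,0]
  ],
  "hand": [0,0,0,0,0,0,0,0]
}}

```text
clock: 26.93
position: [0.4757, 0.0147, 0.2781]
ee_rot: [0.002, -0.088, 0.996, -0.001]
contact_force: [0.3, -0.1, -3.6]
width: 0.0257
gripper_force: 79.9
```

Request:
{"method": "carry_out", "body": {
  "linear": [
    [0,0,-0.03],
    [0,0,0],
    [0,0,0],
    [0,0,0],
    [0,0,0]
  ],
  "angular": [
    [0,0,0],
    [0,0,0],
    [0,0,0],
    [0,0,0],
    [0,0,0]
  ],
  "hand": [0,0,0,0,0]
}}

```text
clock: 27.35
position: [0.4762, 0.0138, 0.2632]
ee_rot: [0.001, -0.087, 0.996, -0.0]
contact_force: [-0.2, 0.1, -2.7]
width: 0.0257
gripper_force: 80.0
```

```bash
python3 -c "from h import *;st()"
```

```text
t27.35 pos [0.4762 0.0138 0.2632] grasp [0.4765 0.0138 0.1082] phi 99.95 w 0.0257 F [-0.2  0.1 -2.7] g 80.0 q6 -1.86 tilt [ 0.002 -0.   ]
```

Request:
{"method": "carry_out", "body": {
  "linear": [
    [0,0,-0.024],
    [0,0,-0.012],
    [0,0,-0.012],
    [0,0,-0.012],
    [0,0,0],
    [0,0,0]
  ],
  "angular": [
    [0,0,0],
    [0,0,0],
    [0,0,0],
    [0,0,0],
    [0,0,0],
    [0,0,0]
  ],
  "hand": [0,0,0,0,0,0]
}}

```text
clock: 27.85
position: [0.4757, 0.014, 0.2321]
ee_rot: [-0.0, -0.087, 0.996, 0.0]
contact_force: [-0.2, -0.2, -3.7]
width: 0.0254
gripper_force: 80.0
```

```bash
python3 -c "from h import *;st()"
```

```text
t27.85 pos [0.4757 0.014  0.2321] grasp [0.4756 0.014  0.0771] phi 99.97 w 0.0254 F [-0.2 -0.2 -3.7] g 80.0 q6 -1.86 tilt [-0.001  0.   ]
```

Request:
{"method": "carry_out", "body": {
  "linear": [
    [0,0,-0.007],
    [0,0,-0.006],
    [0,0,0],
    [0,0,0],
    [0,0,0],
    [0,0,0],
    [0,0,0],
    [0,0,0]
  ],
  "angular": [
    [0,0,0],
    [0,0,0],
    [0,0,0],
    [0,0,0],
    [0,0,0],
    [0,0,0],
    [0,0,0],
    [0,0,0]
  ],
  "hand": [0,0,0,0,0.4,0.6,0.6,0.6]
}}

```text
clock: 28.52
position: [0.4759, 0.0141, 0.2262]
ee_rot: [0.0, -0.087, 0.996, -0.0]
contact_force: [0.6, -0.2, -0.0]
width: 0.0511
gripper_force: 0.0
```

Request:
{"method": "carry_out", "body": {
  "linear": [
    [0,0,0.04],
    [0,0,0.06],
    [0,0,0.06],
    [-0.038,-0.07,0],
    [-0.038,-0.07,0],
    [-0.038,-0.07,0],
    [-0.038,-0.07,0],
    [-0.038,-0.07,0]
  ],
  "angular": [
    [0,0,0],
    [0,0,0],
    [0,0,0],
    [0,0,-1],
    [0,0,-1],
    [0,0,-1],
    [0,0,-1],
    [0,0,-1]
  ],
  "hand": [0.6,0.6,0.6,0.6,0.6,0.6,0.6,0.6]
}}

```text
clock: 29.18
position: [0.3796, -0.162, 0.3063]
ee_rot: [0.001, 0.114, 0.993, -0.0]
contact_force: [0.5, -0.8, -0.0]
width: 0.0512
gripper_force: 0.0
```

Request:
{"method": "carry_out", "body": {
  "linear": [
    [0,0,0],
    [0,0,0],
    [0,0,0],
    [0,0,0],
    [0,0,0],
    [0,0,0],
    [0,0,0],
    [0,0,0]
  ],
  "angular": [
    [0,0,-1],
    [0,0,-1],
    [0,0,-1],
    [0,0,-1],
    [0,0,-1],
    [0,0,-1],
    [0,0,-1],
    [0,0,-1]
  ],
  "hand": [0.6,0.6,0.6,0.6,0.6,0.6,0.6,0.6]
}}

```text
clock: 29.85
position: [0.3806, -0.161, 0.3061]
ee_rot: [0.0, 0.421, 0.907, 0.0]
contact_force: [1.1, 0.5, 0.2]
width: 0.0513
gripper_force: 0.0
```

```bash
python3 chk.py; python3 - <<'E'
from h import *
t=np.mean([img("top").astype(np.float32) for _ in range(4)],0)
c=cv2.resize(t[195:235,203:243],None,fx=16,fy=16,interpolation=cv2.INTER_CUBIC)
g=c.min(2)
for th in(90,110,130):
    for k in cnts(g>th):
        if cv2.contourArea(k)>5000:
            r=cv2.minAreaRect(k);print(th,[ (x+.5)/16-.5+o for x,o in zip(r[0],(203,195))],[x/16 for x in r[1]],r[2])
w=cv2.resize(t[205:262,376:436],None,fx=8,fy=8,interpolation=cv2.INTER_CUBIC)
w=np.clip(w*4-60,0,255).astype(np.uint8);b=cv2.resize(np.clip(t[203:260,160:290],0,255).astype(np.uint8),(0,0),fx=3,fy=8)
cv2.imwrite("pics/w6.png",np.hstack([w,cv2.resize(t[165:265,160:290].clip(0,255).astype(np.uint8),(390,456)) if 0 else np.zeros((456,1,3),np.uint8)]))
s=img("side");cv2.imwrite("pics/p6.png",np.hstack([cv2.resize(s[180:280,225:325],None,fx=3.5,fy=3.5,interpolation=cv2.INTER_CUBIC),cv2.resize(t[165:265,160:290].clip(0,255).astype(np.uint8),None,fx=3.4,fy=3.5,interpolation=cv2.INTER_CUBIC)]))
ht=cv2.cvtColor(t.astype(np.uint8),cv2.COLOR_BGR2HSV);m=ht[...,2]<75;k=np.zeros_like(m);k[195:270,375:440]=1
for c in cnts(m&k):
    if cv2.contourArea(c)>200: print("wheel",cv2.minEnclosingCircle(c),cv2.boundingRect(c))
E
```

```text
t29.85 pos [ 0.3806 -0.161   0.3061] grasp [ 0.3807 -0.161   0.1511] phi 40.14 w 0.0513 F [1.1 0.5 0.2] g 0.0 q6 -1.27 tilt [ 0.001 -0.   ]
top [476.2 379.2 567. ] [ 0.1181 -0.5039]
top [205.3 376.6 296.5] [0.1211 0.1653]
top [184. 246. 352.] [0.4388 0.2245]
top [267.3 232.4 352. ] [0.4751 0.016 ]
top [118.5 244.9 539.5] [0.4401 0.3889]
top [161.  225.  298.5] [0.4907 0.2833]
top [176.4 197.3 353. ] [0.561  0.2463]
top [259.4 183.3 361. ] [0.5982 0.0369]
side 262 242 20 23
side 237 230 20 20
side 283 228 20 21
side 259 209 13 18
side 235 194 17 16
side 275 193 18 16
90 [221.96158027648926, 214.29764556884766] [10.01551628112793, 9.958931922912598] 5.194429397583008
110 [221.9871768951416, 214.2597770690918] [9.634859085083008, 8.87950325012207] 0.8303154110908508
130 [221.8142375946045, 214.21477699279785] [8.171485900878906, 8.678929328918457] 7.666804790496826
wheel ((404.6357727050781, 232.1135711669922), 19.61304473876953) (386, 214, 39, 38)
```

View pics/p6.png

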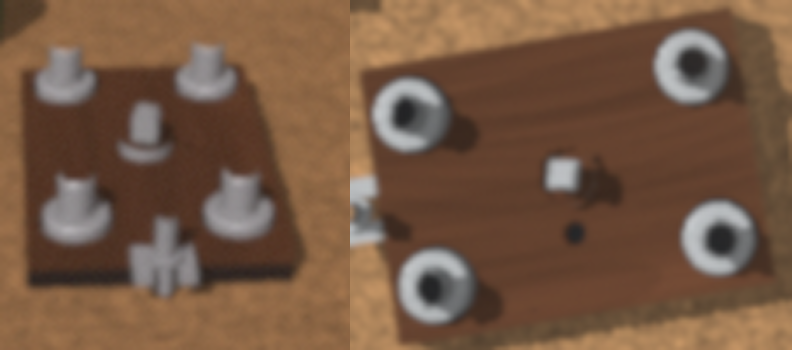

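All four weights sit in their pockets: side crop (65,75), (206,72), (75,215) and (239,212). The pin is in the notch. Next I'll measure the shaft's angle from the edge gradients.

```bash
python3 - <<'E'
from h import *
t=np.mean([img("top").astype(np.float32) for _ in range(6)],0)
def ang(g,c,r,n,lo=0):
    g=cv2.GaussianBlur(g,(0,0),.7)
    gx=cv2.Sobel(g,cv2.CV_32F,1,0,ksize=3);gy=cv2.Sobel(g,cv2.CV_32F,0,1,ksize=3)
    yy,xx=np.mgrid[:g.shape[0],:g.shape[1]];m=(np.hypot(xx-c[0],yy-c[1])<r)
    z=(gx+1j*gy)[m];z=z[abs(z)>lo*abs(z).max()]
    out=np.sum(abs(z)**2*np.exp(1j*n*np.angle(z)));return np.degrees(np.angle(out))/n,abs(out)/np.sum(abs(z)**2)
for r in(7,8,9):
    for ch in(0,1,2): print(r,ch,ang(t[...,ch],(222,214.3),r,4,.3))
print("base edges", [ang(t[...,2],(222,214.3),70,4,.3)])
print("wheel bar",ang(t[...,1],(411,232.5),9,4),ang(t[...,1],(409,232.5),8,2))
E
```

```text
7 0 (np.float32(4.261896), np.float32(0.5388144))
7 1 (np.float32(4.23182), np.float32(0.52601725))
7 2 (np.float32(4.351806), np.float32(0.46636546))
8 0 (np.float32(4.2482376), np.float32(0.5325056))
8 1 (np.float32(4.2476683), np.float32(0.52396953))
8 2 (np.float32(4.212292), np.float32(0.46382385))
9 0 (np.float32(4.2482376), np.float32(0.5325056))
9 1 (np.float32(4.2476683), np.float32(0.52396953))
9 2 (np.float32(4.163808), np.float32(0.46436617))
base edges [(np.float32(-2.646414), np.float32(0.22733773))]
wheel bar (np.float32(-12.120096), np.float32(0.70191467)) (np.float32(77.558754), np.float32(0.9758823))
```

Request:
{"method": "carry_out", "body": {
  "linear": [
    [0.0281,-0.0491,0],
    [0.0281,-0.0491,0],
    [0.0281,-0.0491,0],
    [0.0281,-0.0491,0],
    [0.0281,-0.0491,0],
    [0.0281,-0.0491,0],
    [0.0281,-0.0491,0],
    [0,0,-0.03]
  ],
  "angular": [
    [0,0,-0.935],
    [0,0,-0.935],
    [0,0,-0.935],
    [0,0,-0.935],
    [0,0,-0.935],
    [0,0,-0.935],
    [0,0,-0.935],
    [0,0,0]
  ],
  "hand": [0.5,0.5,0.5,0.5,0.5,0.5,0.5,0.5]
}}

```text
clock: 31.17
position: [0.4826, -0.3384, 0.2931]
ee_rot: [0.006, 0.642, 0.767, -0.001]
contact_force: [1.9, 0.1, -0.1]
width: 0.043
gripper_force: 0.0
```

Request:
{"method": "carry_out", "body": {
  "linear": [
    [0,0,-0.03],
    [0,0,0],
    [0,0,0],
    [0,0,0],
    [0,0,0]
  ],
  "angular": [
    [0,0,0],
    [0,0,0],
    [0,0,0],
    [0,0,0],
    [0,0,0]
  ],
  "hand": [0.5,0.5,0.5,0.5,0.5]
}}

```text
clock: 31.58
position: [0.4792, -0.3328, 0.2768]
ee_rot: [0.001, 0.64, 0.768, 0.0]
contact_force: [0.1, 0.4, -0.3]
width: 0.0428
gripper_force: 0.0
```

```bash
python3 -c "from h import *;st()"
```

```text
t31.58 pos [ 0.4792 -0.3328  0.2768] grasp [ 0.4794 -0.3329  0.1218] phi 10.4 w 0.0428 F [ 0.1  0.4 -0.3] g 0.0 q6 -0.91 tilt [ 0.001 -0.001]
```

Descend 66 mm and grip the bar.

Request:
{"method": "carry_out", "body": {
  "linear": [
    [0,0,-0.05],
    [0,0,-0.05],
    [0,0,-0.024],
    [0,0,-0.008],
    [0,0,0],
    [0,0,0],
    [0,0,0],
    [0,0,0]
  ],
  "angular": [
    [0,0,0],
    [0,0,0],
    [0,0,0],
    [0,0,0],
    [0,0,0],
    [0,0,0],
    [0,0,0],
    [0,0,0]
  ],
  "hand": [0.5,0.5,0.5,0.5,0.5,0,0,0]
}}

```text
clock: 32.25
position: [0.4795, -0.3333, 0.2116]
ee_rot: [0.002, 0.64, 0.768, -0.0]
contact_force: [0.8, -0.4, 2.5]
width: 0.0148
gripper_force: 80.1
```

Request:
{"method": "carry_out", "body": {
  "linear": [
    [0,0,0],
    [0,0,0],
    [0,0,0],
    [0,0,0]
  ],
  "angular": [
    [0,0,0],
    [0,0,0],
    [0,0,0],
    [0,0,0]
  ],
  "hand": [0,0,0,0]
}}

```text
clock: 32.58
position: [0.4795, -0.3332, 0.2116]
ee_rot: [0.002, 0.64, 0.768, -0.0]
contact_force: [-0.6, -0.9, 7.0]
width: 0.0147
gripper_force: 80.5
```

```bash
python3 -c "from h import *;st();print(manip.get_state()['moment'])"
```

```text
t32.58 pos [ 0.4795 -0.3332  0.2116] grasp [ 0.4799 -0.3336  0.0566] phi 10.39 w 0.0147 F [-0.6 -0.9  7. ] g 80.5 q6 -0.91 tilt [ 0.002 -0.002]
[ 0.04488903  0.26080892 -0.00672894]
```

Request:
{"method": "carry_out", "body": {
  "linear": [
    [0,0,0.03],
    [0,0,0.06],
    [0,0,0.07],
    [0,0,0.067],
    [0.0061,0.0709,0],
    [0.0061,0.0709,0],
    [0.0061,0.0709,0],
    [0.0061,0.0709,0]
  ],
  "angular": [
    [0,0,0],
    [0,0,0],
    [0,0,0],
    [0,0,0],
    [0,0,-0.237],
    [0,0,-0.237],
    [0,0,-0.237],
    [0,0,-0.237]
  ],
  "hand": [0,0,0,0,0,0,0,0],
  "force": 110
}}

```text
clock: 33.25
position: [0.4907, -0.1896, 0.3236]
ee_rot: [0.0, 0.67, 0.743, 0.0]
contact_force: [0.5, -1.0, -2.4]
width: 0.014
gripper_force: 107.7
```

Request:
{"method": "carry_out", "body": {
  "linear": [
    [0.0061,0.0709,0],
    [0.0061,0.0709,0],
    [0.0061,0.0709,0],
    [0.0061,0.0709,0],
    [0.0061,0.0709,0],
    [0.0061,0.0709,0],
    [0.0061,0.0709,0],
    [0.0061,0.0709,0]
  ],
  "angular": [
    [0,0,-0.237],
    [0,0,-0.237],
    [0,0,-0.237],
    [0,0,-0.237],
    [0,0,-0.237],
    [0,0,-0.237],
    [0,0,-0.237],
    [0,0,-0.237]
  ],
  "hand": [0,0,0,0,0,0,0,0]
}}

```text
clock: 33.92
position: [0.5151, 0.0944, 0.3234]
ee_rot: [0.0, 0.724, 0.69, 0.0]
contact_force: [1.0, -0.8, -2.1]
width: 0.0139
gripper_force: 107.6
```

Request:
{"method": "carry_out", "body": {
  "linear": [
    [0.006,0.071,0],
    [0,0,-0.02],
    [0,0,-0.02],
    [0,0,0],
    [0,0,0],
    [0,0,0],
    [0,0,0]
  ],
  "angular": [
    [0,0,-0.237],
    [0,0,0],
    [0,0,0],
    [0,0,0],
    [0,0,0],
    [0,0,0],
    [0,0,0]
  ],
  "hand": [0,0,0,0,0,0,0]
}}

```text
clock: 34.5
position: [0.5189, 0.127, 0.3037]
ee_rot: [0.0, 0.73, 0.683, 0.0]
contact_force: [-0.5, 0.1, -2.6]
width: 0.0141
gripper_force: 107.5
```

```bash
python3 - <<'E'
from h import *
st()
s=img("side")
cv2.imwrite("pics/p7.png",cv2.resize(s[150:260,215:325],None,fx=5,fy=5,interpolation=cv2.INTER_CUBIC))
zc=.3055-.2116
for z in(zc+.006,zc): print(proj("side",[.5186,.1281,z]), proj("side",[.5186,.1281,.072]))
hs=cv2.cvtColor(s,cv2.COLOR_BGR2HSV)
E
```

```text
t34.50 pos [0.5189 0.127  0.3037] grasp [0.519  0.127  0.1487] phi -3.85 w 0.0141 F [-0.5  0.1 -2.6] g 107.5 q6 0.18 tilt [ 0.001 -0.   ]
[265.45594243 202.27886138] [265.25985897 210.95782409]
[265.41343545 204.16028705] [265.25985897 210.95782409]
```

View pics/p7.png

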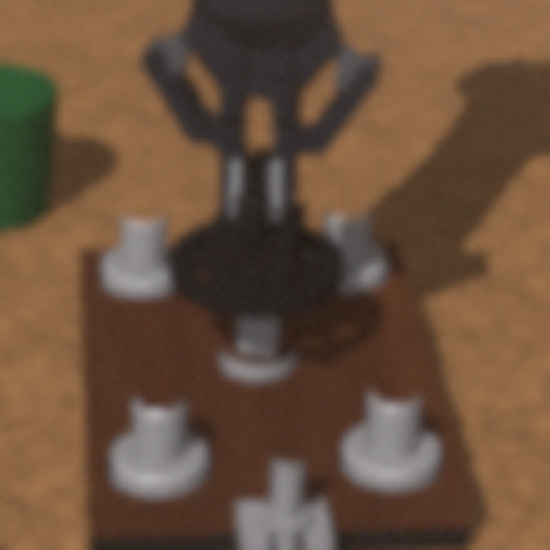

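The side view shows the wheel held level just above the shaft. Its rim spans columns 172 to 345, centre 258, and the shaft collar spans 218 to 298, centre 258, so they line up in x. I'll lower it gently and watch the force.

Request:
{"method": "carry_out", "body": {
  "linear": [
    [0,0,-0.02],
    [0,0,-0.016],
    [0,0,0],
    [0,0,-0.008],
    [0,0,-0.004],
    [0,0,0],
    [0,0,0]
  ],
  "angular": [
    [0,0,0],
    [0,0,0],
    [0,0,0],
    [0,0,0],
    [0,0,0],
    [0,0,0],
    [0,0,0]
  ],
  "hand": [0,0,0,0,0,0,0]
}}

```text
clock: 35.13
position: [0.5185, 0.1281, 0.2796]
ee_rot: [0.0, 0.73, 0.684, -0.0]
contact_force: [-0.7, -0.9, 0.9]
width: 0.0138
gripper_force: 108.1
```

```bash
python3 -c "from h import *;st();print(manip.get_state()['moment'])"
```

```text
t35.13 pos [0.5185 0.1281 0.2796] grasp [0.5185 0.1281 0.1246] phi -3.73 w 0.0138 F [-0.7 -0.9  0.9] g 108.1 q6 0.18 tilt [-0. -0.]
[-0.11219448  0.31819776 -0.00911368]
```

Request:
{"method": "carry_out", "body": {
  "linear": [
    [0,0,-0.004],
    [0,0,-0.004],
    [0,0,0],
    [0,0,0],
    [0,0,0]
  ],
  "angular": [
    [0,0,0],
    [0,0,0],
    [0,0,0],
    [0,0,0],
    [0,0,0]
  ],
  "hand": [0,0,0,0,0]
}}

```text
clock: 35.55
position: [0.5184, 0.1282, 0.2791]
ee_rot: [0.001, 0.73, 0.684, 0.001]
contact_force: [-6.7, -0.3, 23.1]
width: 0.0141
gripper_force: 111.4
```

```bash
python3 -c "from h import *;st();print(manip.get_state()['moment'])"
```

```text
t35.55 pos [0.5184 0.1282 0.2791] grasp [0.5188 0.1282 0.1241] phi -3.72 w 0.0141 F [-6.7 -0.3 23.1] g 111.4 q6 0.18 tilt [ 0.002 -0.   ]
[-0.32729893  1.49219916  0.00577562]
```

The wheel is resting on the shaft's shoulder. The moment puts the contact on the -y side, so the wheel sits too far toward +y. I'll back off, shift -y by 1.2 mm and press again.

Request:
{"method": "carry_out", "body": {
  "linear": [
    [0,0,0.008],
    [0,-0.0024,0],
    [0,0,-0.005],
    [0,0,-0.005],
    [0,0,0],
    [0,0,0]
  ],
  "angular": [
    [0,0,0],
    [0,0,0],
    [0,0,0],
    [0,0,0],
    [0,0,0],
    [0,0,0]
  ],
  "hand": [0,0,0,0,0,0]
}}

```text
clock: 36.05
position: [0.5191, 0.127, 0.2788]
ee_rot: [0.001, 0.73, 0.684, 0.001]
contact_force: [-6.8, -1.9, 31.4]
width: 0.0143
gripper_force: 112.6
```

```bash
python3 -c "from h import *;st();print(manip.get_state()['moment'])"
```

```text
t36.05 pos [0.5191 0.127  0.2788] grasp [0.5196 0.127  0.1238] phi -3.75 w 0.0143 F [-6.8 -1.9 31.4] g 112.6 q6 0.18 tilt [0.004 0.   ]
[-0.17734322  1.69623727 -0.00320849]
```

Now the contact is mainly on the -x side. Shifting -x by 1.2 mm and +y by 0.4 mm.

Request:
{"method": "carry_out", "body": {
  "linear": [
    [0,0,0.01],
    [-0.0024,0.0008,0],
    [0,0,0],
    [0,0,-0.005],
    [0,0,-0.005],
    [0,0,0],
    [0,0,0]
  ],
  "angular": [
    [0,0,0],
    [0,0,0],
    [0,0,0],
    [0,0,0],
    [0,0,0],
    [0,0,0],
    [0,0,0]
  ],
  "hand": [0,0,0,0,0,0,0]
}}

```text
clock: 36.63
position: [0.5171, 0.1271, 0.2729]
ee_rot: [-0.001, 0.73, 0.684, -0.001]
contact_force: [0.2, -1.0, -3.4]
width: 0.0144
gripper_force: 108.0
```

```bash
python3 -c "from h import *;st();print(manip.get_state()['moment'])"
```

```text
t36.63 pos [0.5171 0.1271 0.2729] grasp [0.5167 0.127  0.1179] phi -3.74 w 0.0144 F [ 0.2 -1.  -3.4] g 108.0 q6 0.18 tilt [-0.002 -0.001]
[-0.2479633  -0.00662484 -0.02159993]
```

It slipped on. Pushing it home.

Request:
{"method": "carry_out", "body": {
  "linear": [
    [0,0,-0.008],
    [0,0,-0.008],
    [0,0,-0.008],
    [0,0,-0.006],
    [0,0,0],
    [0,0,0]
  ],
  "angular": [
    [0,0,0],
    [0,0,0],
    [0,0,0],
    [0,0,0],
    [0,0,0],
    [0,0,0]
  ],
  "hand": [0,0,0,0,0,0]
}}

```text
clock: 37.13
position: [0.5172, 0.1271, 0.2586]
ee_rot: [-0.0, 0.73, 0.684, -0.001]
contact_force: [-0.7, -2.9, -3.7]
width: 0.0138
gripper_force: 107.9
```

```bash
python3 -c "from h import *;st();print(manip.get_state()['moment'])"
```

```text
t37.13 pos [0.5172 0.1271 0.2586] grasp [0.5169 0.127  0.1036] phi -3.74 w 0.0138 F [-0.7 -2.9 -3.7] g 107.9 q6 0.18 tilt [-0.001 -0.001]
[-0.60549785  0.07499503 -0.00268287]
```

Request:
{"method": "carry_out", "body": {
  "linear": [
    [0,-0.0006,-0.004],
    [0,0,0],
    [0,0,0],
    [0,0,0],
    [0,0,0],
    [0,0,0],
    [0,0,0],
    [0,0,0]
  ],
  "angular": [
    [0,0,0],
    [0,0,0],
    [0,0,0],
    [0,0,-0.5],
    [0,0,-0.5],
    [0,0,-0.5],
    [0,0,-0.5],
    [0,0,0]
  ],
  "hand": [0,0,0,0,0,0,0,0]
}}

```text
clock: 37.8
position: [0.5172, 0.1268, 0.2576]
ee_rot: [0.0, 0.782, 0.623, -0.0]
contact_force: [-1.7, -4.2, 2.0]
width: 0.0138
gripper_force: 108.6
```

```bash
python3 -c "from h import *;st();print(manip.get_state()['moment'])"
```

```text
t37.80 pos [0.5172 0.1268 0.2576] grasp [0.5171 0.1267 0.1026] phi -12.92 w 0.0138 F [-1.7 -4.2  2. ] g 108.6 q6 0.34 tilt [-0.    -0.001]
[-0.78138784  0.32618898 -0.02822752]
```

Request:
{"method": "carry_out", "body": {
  "linear": [
    [0,0,0],
    [0,0,0],
    [0,0,0],
    [0,0,0],
    [0,0,0],
    [0,0,0],
    [0,0,0],
    [0,0,0]
  ],
  "angular": [
    [0,0,-0.7],
    [0,0,-0.7],
    [0,0,-0.7],
    [0,0,-0.7],
    [0,0,-0.7],
    [0,0,-0.7],
    [0,0,-0.7],
    [0,0,0]
  ],
  "hand": [0,0,0,0,0,0,0,0]
}}

```text
clock: 38.47
position: [0.517, 0.1268, 0.2576]
ee_rot: [0.0, 0.888, 0.459, -0.001]
contact_force: [-1.6, -5.0, 3.2]
width: 0.0143
gripper_force: 108.8
```

```bash
python3 -c "from h import *;st();print(manip.get_state()['moment'])"
```

```text
t38.47 pos [0.517  0.1268 0.2576] grasp [0.5169 0.1266 0.1026] phi -35.35 w 0.0143 F [-1.6 -5.   3.2] g 108.8 q6 0.73 tilt [-0.001 -0.001]
[-0.87998219  0.45561986 -0.04600142]
```

Request:
{"method": "carry_out", "body": {
  "linear": [
    [0,0,0],
    [0,0,0],
    [0,0,0],
    [0,0,0],
    [0,0,0],
    [0,0,0],
    [0,0,0],
    [0,0,0]
  ],
  "angular": [
    [0,0,-0.7],
    [0,0,-0.7],
    [0,0,-0.7],
    [0,0,-0.7],
    [0,0,-0.7],
    [0,0,-0.7],
    [0,0,-0.7],
    [0,0,-0.7]
  ],
  "hand": [0,0,0,0,0,0,0,0]
}}

```text
clock: 39.13
position: [0.5169, 0.1268, 0.2576]
ee_rot: [0.0, 0.968, 0.25, -0.001]
contact_force: [-3.1, -4.2, 3.5]
width: 0.0141
gripper_force: 109.0
```

```bash
python3 -c "from h import *;st();print(manip.get_state()['moment'])"
```

```text
t39.13 pos [0.5169 0.1268 0.2576] grasp [0.5167 0.1267 0.1026] phi -61.03 w 0.0141 F [-3.1 -4.2  3.5] g 109.0 q6 1.18 tilt [-0.001 -0.001]
[-0.73989423  0.56054776  0.09188246]
```

A little more, until the stop resists.

Request:
{"method": "carry_out", "body": {
  "linear": [
    [0,0,0],
    [0,0,0],
    [0,0,0],
    [0,0,0],
    [0,0,0]
  ],
  "angular": [
    [0,0,-0.4],
    [0,0,-0.4],
    [0,0,-0.3],
    [0,0,0],
    [0,0,0]
  ],
  "hand": [0,0,0,0,0]
}}

```text
clock: 39.55
position: [0.5167, 0.1269, 0.2576]
ee_rot: [0.0, 0.978, 0.208, -0.001]
contact_force: [-4.9, -4.5, 4.6]
width: 0.0143
gripper_force: 108.9
```

```bash
python3 -c "from h import *;st();print(manip.get_state()['moment'])"
```

```text
t39.55 pos [0.5167 0.1269 0.2576] grasp [0.5165 0.1268 0.1026] phi -65.95 w 0.0143 F [-4.9 -4.5  4.6] g 108.9 q6 1.26 tilt [-0.002 -0.001]
[-0.77631045  0.64840349  0.01822513]
```

Request:
{"method": "carry_out", "body": {
  "linear": [
    [0,0,0],
    [0,0,0],
    [0,0,0],
    [0,0,0],
    [0,0,0]
  ],
  "angular": [
    [0,0,-0.5],
    [0,0,-0.5],
    [0,0,-0.5],
    [0,0,0],
    [0,0,0]
  ],
  "hand": [0,0,0,0,0]
}}

```text
clock: 39.97
position: [0.5165, 0.1271, 0.2576]
ee_rot: [0.001, 0.988, 0.152, -0.001]
contact_force: [-4.8, -3.1, 5.8]
width: 0.0137
gripper_force: 113.1
```

```bash
python3 - <<'E'
from h import *
st();print(manip.get_state()['moment'],manip.get_state()['effort'].round(2))
s=img("side")
cv2.imwrite("pics/p8.png",cv2.resize(s[150:260,215:325],None,fx=5,fy=5,interpolation=cv2.INTER_CUBIC))
E
```

```text
t39.97 pos [0.5165 0.1271 0.2576] grasp [0.5162 0.1269 0.1026] phi -72.5 w 0.0137 F [-4.8 -3.1  5.8] g 113.1 q6 1.38 tilt [-0.002 -0.001]
[-0.47951118  0.79208976  1.74069225] [ -0.85 -37.79 -21.02   1.69  -1.77   1.78]
```

View pics/p8.png

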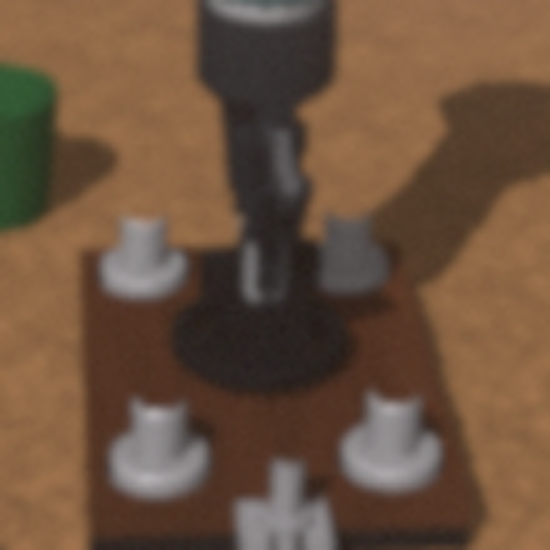

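The wheel is down on the collar at crop (262,340), and Mz = 1.7 N·m shows the stop is reached. I'll relax the twist, release and retreat.

Request:
{"method": "carry_out", "body": {
  "linear": [
    [0,0,0],
    [0,0,0],
    [0,0,0],
    [0,0,0],
    [0,0,0],
    [0,0,0],
    [0,0,0],
    [0,0,0]
  ],
  "angular": [
    [0,0,0.4],
    [0,0,0],
    [0,0,0],
    [0,0,0],
    [0,0,0],
    [0,0,0],
    [0,0,0],
    [0,0,0]
  ],
  "hand": [0,0,0,0.2,0.3,0.45,0.5,0.5]
}}

```text
clock: 40.68
position: [0.5178, 0.1273, 0.2574]
ee_rot: [-0.0, 0.986, 0.164, 0.001]
contact_force: [-1.0, 0.6, 0.5]
width: 0.0422
gripper_force: 0.0
```

Request:
{"method": "carry_out", "body": {
  "linear": [
    [0,0,0.02],
    [0,0,0.04],
    [0,0,0.06],
    [0,0,0.06],
    [-0.04,-0.06,0],
    [-0.04,-0.06,0],
    [-0.04,-0.06,0],
    [-0.04,-0.06,0]
  ],
  "angular": [
    [0,0,0],
    [0,0,0],
    [0,0,0],
    [0,0,0],
    [0,0,0],
    [0,0,0],
    [0,0,0],
    [0,0,0]
  ],
  "hand": [0.5,0.5,0.5,0.5,0.5,0.5,0.5,0.5]
}}

```text
clock: 41.35
position: [0.4365, 0.0063, 0.3483]
ee_rot: [0.0, 0.986, 0.165, 0.001]
contact_force: [0.2, -0.1, 0.4]
width: 0.0431
gripper_force: 0.0
```

Request:
{"method": "carry_out", "body": {
  "linear": [
    [-0.02,-0.07,0],
    [-0.02,-0.07,0],
    [-0.02,-0.07,0],
    [0,-0.07,0],
    [0,0,0],
    [0,0,0]
  ],
  "angular": [
    [0,0,0],
    [0,0,0],
    [0,0,0],
    [0,0,0],
    [0,0,0],
    [0,0,0]
  ],
  "hand": [0.5,0.5,0.5,0.5,0.5,0.5]
}}

```text
clock: 41.85
position: [0.4075, -0.1346, 0.3481]
ee_rot: [0.0, 0.987, 0.162, 0.001]
contact_force: [-0.3, 0.6, -0.4]
width: 0.0426
gripper_force: 0.0
```

```bash
python3 chk.py; python3 - <<'E'
from h import *
s=img("side");t=img("top")
f=lambda c:np.clip(c.astype(float)*1.6,0,255).astype(np.uint8)
cv2.imwrite("pics/p9.png",f(np.hstack([cv2.resize(s[180:280,225:325],None,fx=3.5,fy=3.5,interpolation=cv2.INTER_CUBIC),cv2.resize(t[165:265,155:285],None,fx=3.4,fy=3.5,interpolation=cv2.INTER_CUBIC)])))
E
```

```text
t41.85 pos [ 0.4075 -0.1346  0.3481] grasp [ 0.4077 -0.1347  0.1931] phi -71.37 w 0.0426 F [-0.3  0.6 -0.4] g 0.0 q6 0.76 tilt [ 0.002 -0.   ]
top [476.2 379.2 571. ] [ 0.1182 -0.504 ]
top [184. 246. 352.] [0.4388 0.2245]
top [267.3 232.4 354. ] [0.475  0.0161]
top [118.3 245.  547. ] [0.4396 0.3893]
top [161.1 225.  298.5] [0.4908 0.2831]
top [176.3 197.3 350. ] [0.561  0.2464]
top [259.4 183.4 358. ] [0.5981 0.0371]
side 261 242 21 23
side 237 230 20 20
side 283 228 20 21
side 235 194 17 16
side 278 193 15 16
```

View pics/p9.png

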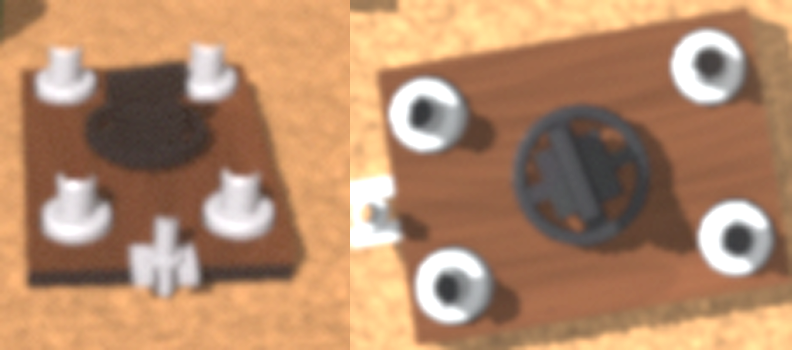

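The wheel is seated and square, with its bar turned to its stop at (575,175) in the right panel. All four weights and the pin are in place, and the arm is clear.

```bash
python3 -c "
from rig import manip
print(manip.sign_off())"
```

```text
the job is handed in; nothing more can be done
None
```

I handed the job in after about 42 s of the 210 s allowed: the pin hangs in the notch, all four weights are down in their pockets, and the wheel is home on the shaft and turned clockwise to its stop. I let go of everything and left the pot, headshell and tweezers alone; hand-in returned no verdict.

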